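# Put the spices away in the tight-lidded spice box

### The job

Put the loose spice jars that stand at the right of the work board away in the wooden spice box. Its deep lid fits so tightly that the whole box comes up with it, so carry the box by the lid's handle into the middle of the work board's vice, slide the jaw up until you feel it tight on the plinth, and draw the lid straight up off the held base. Stand every jar upright in a compartment of its own, push the lid fully home again, then open the jaw and carry the closed box back to the middle of its cork mat, square on it; leave the cups and the rest of the worktop alone.

Things in the scene. Friction and masses are not known exactly. Their poses are not given: they have to be found in the camera images.
- spice_box: base of the wooden spice box, 0.3 kg: dark plinth 86 (x) x 194 (y) x 10 mm high; on it a pale neck 58 x 170 mm rising to 66 mm above the underside, with three open compartments, 52 x 52 mm each, centred at x = 0, y = -55.5, 0 and +55.5 mm, their floor 10 mm above the underside. Origin: centre of the underside, z up. It starts closed on the cork mat.
- box_lid: deep brown lid, 0.2 kg: 70 (x) x 182 (y) x 112 mm high without its handle, 4 mm walls, inside 62 x 174 x 107 mm, open below. Origin: middle of its open rim, z up. Shut, the rim rests on the plinth (origin 10 mm above the base's, axes parallel, either way round) and covers 56 mm of the neck with 2 mm play.
- work_board: grey board for one-handed work, fixed, 18 mm high, 235 (x) x 180 (y) mm; origin on the worktop under vice_seat. Its vice has a fixed blue jaw at +x, a sliding blue jaw at -x, each 150 mm long in y and 21 mm high above the board, whose lips overhang the plinth by 6 mm, 2.5 mm above it, and keep the base down.
- jaw (a joint): sliding jaw, m along the board's +x: 0 = fully open (119 mm between the two lips), grows as it closes; it stops tight on the plinth near 0.045, and with no box in it runs on to 0.055. Drag about 3 N; it stays where it is left. It may start partly closed; at 0.035 the box does not fit in.
- jaw_knob (a point): centre of the red knob, 28 mm diameter, 30 mm high, its top 94 mm above the worktop, on an upright post that moves the sliding jaw; 64 mm behind (-x of) the jaw's face
- cork_mat: cork mat, fixed, 150 (x) x 260 (y) x 6 mm, the box's place: origin at the centre of its underside, box stands on it with the axes parallel (either way round).
- dark_spice_jar: loose round jar, dark label and black cap, 41 mm diameter, 105 mm high; origin at the centre of its underside, z up its axis; about 0.1 kg, heavy-footed. Stands at the right of the board at the start, or is absent. Grip it by its top.
- blue_spice_jar: loose round jar, white with a blue label and black cap, 41 mm diameter, 105 mm high; origin at the centre of its underside, z up its axis; about 0.1 kg, heavy-footed. Stands at the right of the board at the start, or is absent. Grip it by its top.
- green_spice_jar: loose round jar, green label and brown-black cap, body 42 mm and cap 44 mm diameter, 105 mm high; origin at the centre of its underside, z up its axis; about 0.1 kg, heavy-footed. Stands at the right of the board at the start, or is absent. Grip it by its top.
- grey_shaker: loose round jar, grey shaker, body 44 mm diameter, narrowing above some 60 mm to a domed top about 33 mm wide, 90 mm high; origin at the centre of its underside, z up its axis; about 0.1 kg, heavy-footed. Stands at the right of the board at the start, or is absent. Grip it by its top.
- blue_cup: blue plastic mug, bystander, 70 x 95 x 70 mm, origin at the centre of its underside
- vice_seat (a point): point on the board's top face, axes as the board's, where the origin of a clamped box comes to lie, its x axis parallel to the board's (either way round)
- lid_handle (a point): centre of the dark handle block on the lid, 20 (x) x 64 (y) x 38 mm high, standing on the lid's top; 131 mm above the lid's rim. Bowed brass springs inside the lid, 18 mm above the rim, grip the neck: 9 to 14 N to draw the lid off, up to 20 N to push it on, more than the loaded base weighs, so the closed box is carried by this handle.
Things that resemble listed ones, but are neither listed nor needed, are in the scene too. What is shaped like the grey_shaker but orange, purple or yellow is not meant.

How it is judged (in metres and radians):
On the way, in this order (a step that is already met when the one before it is completed fails the run):
1. the closed box stands in the vice with the jaw tight on its plinth (x of spice_box in the frame of work_board between -0.005 and 0.005 m and y of spice_box in the frame of work_board between -0.035 and 0.035 m and z of spice_box in the frame of work_board between 0.015 and 0.023 m and value of joint jaw between 0.0415 and 0.05 m and angle between the x axis of spice_box and the x axis of work_board, either way round below 0.06 rad and x of box_lid in the frame of spice_box between -0.006 and 0.006 m and y of box_lid in the frame of spice_box between -0.006 and 0.006 m and z of box_lid in the frame of spice_box between 0.005 and 0.014 m), for 0.2 s.
2. the lid is drawn clear of the neck, upright, while the vice holds the base (x of spice_box in the frame of work_board between -0.005 and 0.005 m and y of spice_box in the frame of work_board between -0.035 and 0.035 m and z of spice_box in the frame of work_board between 0.015 and 0.023 m and value of joint jaw between 0.0415 and 0.05 m and angle between the x axis of spice_box and the x axis of work_board, either way round below 0.06 rad and z of box_lid in the frame of spice_box above 0.069 m and angle between box_lid's own z axis and vertical below 0.2 rad), for 0.1 s.
3. every jar stands in a compartment of the open box (x of dark_spice_jar in the frame of spice_box between -0.02 and 0.02 m and y of dark_spice_jar in the frame of spice_box between -0.08 and 0.08 m and z of dark_spice_jar in the frame of spice_box between 0 and 0.02 m and angle between each of dark_spice_jar, blue_spice_jar, green_spice_jar, grey_shaker's own z axis and vertical below 0.25 rad and x of blue_spice_jar in the frame of spice_box between -0.02 and 0.02 m and y of blue_spice_jar in the frame of spice_box between -0.08 and 0.08 m and z of blue_spice_jar in the frame of spice_box between 0 and 0.02 m and x of green_spice_jar in the frame of spice_box between -0.02 and 0.02 m and y of green_spice_jar in the frame of spice_box between -0.08 and 0.08 m and z of green_spice_jar in the frame of spice_box between 0 and 0.02 m and x of grey_shaker in the frame of spice_box between -0.02 and 0.02 m and y of grey_shaker in the frame of spice_box between -0.08 and 0.08 m and z of grey_shaker in the frame of spice_box between 0 and 0.02 m and distance between box_lid and spice_box above 0.06 m), for 0.2 s.
4. the lid is fully home again over the jars (x of dark_spice_jar in the frame of spice_box between -0.02 and 0.02 m and y of dark_spice_jar in the frame of spice_box between -0.08 and 0.08 m and z of dark_spice_jar in the frame of spice_box between 0 and 0.02 m and angle between each of dark_spice_jar, blue_spice_jar, green_spice_jar, grey_shaker's own z axis and vertical below 0.25 rad and x of blue_spice_jar in the frame of spice_box between -0.02 and 0.02 m and y of blue_spice_jar in the frame of spice_box between -0.08 and 0.08 m and z of blue_spice_jar in the frame of spice_box between 0 and 0.02 m and x of green_spice_jar in the frame of spice_box between -0.02 and 0.02 m and y of green_spice_jar in the frame of spice_box between -0.08 and 0.08 m and z of green_spice_jar in the frame of spice_box between 0 and 0.02 m and x of grey_shaker in the frame of spice_box between -0.02 and 0.02 m and y of grey_shaker in the frame of spice_box between -0.08 and 0.08 m and z of grey_shaker in the frame of spice_box between 0 and 0.02 m and x of box_lid in the frame of spice_box between -0.006 and 0.006 m and y of box_lid in the frame of spice_box between -0.006 and 0.006 m and z of box_lid in the frame of spice_box between 0.005 and 0.014 m), for 0.2 s.
At the end, for the whole second after the job is handed in: Every jar that is present stands upright in a compartment, the lid is fully home on the base (within 4 mm), and the box stands at rest on the cork mat, within 30 mm of its middle each way and 0.2 rad of square (all of step 4 and x of spice_box in the frame of cork_mat between -0.03 and 0.03 m and y of spice_box in the frame of cork_mat between -0.03 and 0.03 m and z of spice_box in the frame of cork_mat between 0.003 and 0.01 m and angle between the x axis of spice_box and the x axis of cork_mat, either way round below 0.2 rad and angle between spice_box's own z axis and vertical below 0.05 rad and linear speed of each of spice_box, box_lid below 0.02 m/s); the robot touches nothing.
It fails at once if the blue cup is pushed about (distance of blue_cup from where it was at the start of the episode above 0.05 m).
It fails at once if the box base is tipped over (angle between spice_box's own z axis and vertical above 0.6 rad).
Of dark_spice_jar, blue_spice_jar, green_spice_jar, grey_shaker only 2 to 3 are there at a start; the rules pass over those that are not, and their reading is None.
At some moment in a run one of dark_spice_jar, blue_spice_jar, green_spice_jar, grey_shaker may be knocked a few centimetres aside while the robot is not near it.
It also fails if it takes over 210 s, if anything falls off the work surface, if the arm or the gripper's body presses on something with over 40 N, if the wrist force passes 120 N, or if a joint passes its speed limit or range.

### The arm

A 7-joint arm with a two-finger parallel gripper is mounted at the origin on a cart in front of the work surface, level with it; the furniture and walls round the work are solid. World frame = base frame: x ahead of the robot, y to its left, z up, the work surface at z = 0. Lengths are in mm, angles in rad, forces in N, time in s.
With the tool pointing down it reaches from about 400 to 875 mm from the base axis. Payload 4.4 kg.
Tool frame: the origin (TCP) lies at the very end of the fingers, on their centre line; the grasp point (between the pads) lies 19 mm behind it; y points along the fingers, z is the direction in which the jaws open and shut, and the axes are right-handed (so a half turn about y gives the same grasp; the last joint's range is limited). The gripper opens to 85 mm and grips with 20 to 120 N. Pads are 22 mm wide; open, the fingers measure 114 mm over their backs; the gripper's body (76 mm by 85 mm) begins 54 mm behind the grasp point. The pads swing forward as they close: fully open they stand 13 mm farther back than shut.
Start: joints at [-1.32, 0.628, 0.038, 1.517, -0.027, 0.996, -0.02], TCP at [202.469, 617.676, 231.313] pointing down, gripper open.
Joint ranges: [-3.06, 3.06], [-0.37, 2.12], [-1.25, 1.32], [0.18, 2.47], [-1.1, 4.24], [0.23, 1.98], [-2.94, 2.94]. Speed limits (rad/s): [2.57, 2.57, 3.14, 3.14, 3.14, 3.14, 3.14].

### API

Orientations are given as [roll, pitch, yaw] about the fixed x, y, z axes, in that order (R = Rz(yaw) Ry(pitch) Rx(roll)).
In Python, from cell import * gives the robot as it stands.
- The arm moves only by the tool apply_moves, never from a script. Its argument "targets" is a list of rows, each a list of 6 numbers: the shift along the tool's x, y, z in units of 40 mm (1.0 is 40 mm), then the turn, a rotation vector about the tool's x, y, z in units of 8 degrees (1.0 is 8 degrees). A call has 1 to 12 rows; each row shifts and turns the commanded pose from where the row before left it, along the tool's axes as they then stand; what a row does not reach is not made up. A row lasts 1/8 s, in which the tool goes at most 62.5 mm and 10.7 degrees, less where a joint would pass 70% of its speed; a pose out of reach is approached as far as the arm can. A call is refused whole if a number of a shift passes 1 or a number of a turn 1, either way. A call with a gripper value outside its range is refused whole. "jaw" is the gripper command: -1 is shut, 1 is fully open, values between are in proportion, set as the call begins (left out, the last holds). The fingers move at their own pace and stop on an object; the grip force is fixed at half the most. Time passes only in rows, so rows that do not move let the fingers close. It gives the time, the measured TCP pose, the force and the opening at its end, in the units of the state.
- read_state(): the state, without advancing time (a new reading comes with each control period).
- get_image(name): name is "scene" or "top"; returns the picture (480x640x3 uint8, red, green, blue); there is no depth.
- calibration(name): a dict with "fx", "fy", "cx", "cy" (pixels), "world_from_camera" (4x4, takes a point from camera to world coordinates). Camera axes: x right, y down, z forward; pixel columns grow to the right and rows downward; lengths in mm; the calibration is good to about 2 mm. A picture is of the moment at which its call begins. calibration takes no time and is no camera call.
- finish_job(): hands the job in, once; it reports no verdict.
The state is a dict: "clock": time; "qpos": joint angles; "qd": joint speeds; "tau": joint torques, N m; "eef_pos": TCP position; "tool_rot": TCP orientation; "force": force on the tool from outside, world axes, zero at the start; "torque": the same for the moment, N m; "width": finger opening in mm.
Only numpy, scipy, OpenCV 4.12 (cv2) and the standard library are available. Lean on these libraries where they do the work, as an engineer would, in place of code of your own. Each camera call takes 0.05 s, during which the arm holds its last target. There are 200 camera calls.

## Working session

There is one attempt and no reset: what is moved stays moved. The work goes in short steps, Python scripts to look and compute and a tool call to move; the robot and the scene stay as the last step left them, time stands still between calls to the robot, and variables do not carry over. Pictures are saved under pics/ and viewed, about 12 in all and at most 16, crops included, and the job is handed in when it is done.

Besides the shell and the picture viewer there is one more tool, called by a JSON object that holds its "method" and its "body", one argument or row to a line. apply_moves: Moves the arm, as the interface text tells. Its arguments: {"type":"object","properties":{"targets":{"type":"array"},"jaw":{"type":"number"}},"required":["targets"]}

```bash
mkdir -p pics; ls
cat > h.py <<'E'
from cell import *
import numpy as np, cv2
from scipy.spatial.transform import Rotation as Ro
def snap(name,f):
    im=get_image(name); cv2.imwrite('pics/'+f,im[:,:,::-1]); return im
def ray(name,u,v):
    c=calibration(name); T=np.array(c['world_from_camera'])
    d=T[:3,:3]@np.array([(u-c['cx'])/c['fx'],(v-c['cy'])/c['fy'],1]); return T[:3,3],d
def onz(name,u,v,z):
    o,d=ray(name,u,v); return o+d*(z-o[2])/d[2]
def proj(name,p):
    c=calibration(name); T=np.linalg.inv(np.array(c['world_from_camera'])); q=T[:3,:3]@np.array(p)+T[:3,3]
    return q[0]/q[2]*c['fx']+c['cx'],q[1]/q[2]*c['fy']+c['cy']
def R(): return Ro.from_euler('xyz',read_state()['tool_rot']).as_matrix()
E
python3 - <<'E'
from h import *
a=snap('scene','s0.png');b=snap('top','t0.png')
for n in('scene','top'):
    c=calibration(n);print(n,c['fx'],c['cx'],c['cy'],np.round(c['world_from_camera'],3).tolist())
print(read_state()); print(R().round(3))
E
```

```text
pics
scene 445.0545037088659 320.34694438539265 240.81160408688635 [[0.761, -0.477, 0.44, -61.74], [-0.649, -0.549, 0.527, -663.647], [-0.01, -0.686, -0.727, 1015.42], [0.0, 0.0, 0.0, 1.0]]
top 620.2937455653818 322.863936553637 236.20683727941932 [[0.066, -0.952, 0.297, 32.422], [-0.998, -0.063, 0.02, -48.547], [0.0, -0.298, -0.955, 1556.98], [0.0, 0.0, 0.0, 1.0]]
{'clock': 0.1, 'qpos': array([-1.31980459,  0.62925235,  0.03845541,  1.5182703 , -0.02700001,
        0.99630354, -0.01999229]), 'qd': array([-3.90887870e-05, -2.32942314e-03,  8.39840996e-05, -3.13268224e-03,
       -4.86925377e-04,  2.85353301e-03,  7.32658346e-04]), 'tau': array([ 2.47608776e-03, -5.64539051e+01,  1.23028535e+00, -1.93975085e+01,
        1.12722165e-02,  5.40703477e-03, -2.98176566e-06]), 'eef_pos': array([202.28939577, 617.12872787, 230.48134076]), 'tool_rot': array([-1.57251146e+00, -2.35848511e-05, -3.16792674e-01]), 'force': array([-0.15206292, -0.71688132, -0.29174292]), 'torque': array([ 0.05712013, -0.01826374, -0.01672865]), 'width': 85.36784972013483}
[[ 0.95  -0.001  0.312]
 [-0.312 -0.002  0.95 ]
 [ 0.    -1.    -0.002]]
```

View pics/s0.png

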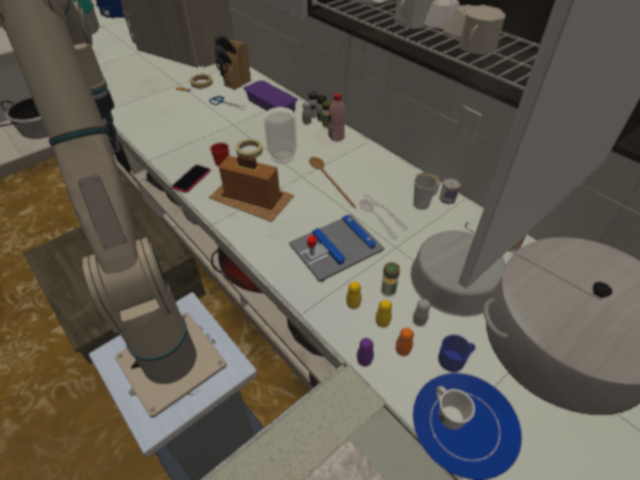

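View pics/t0.png

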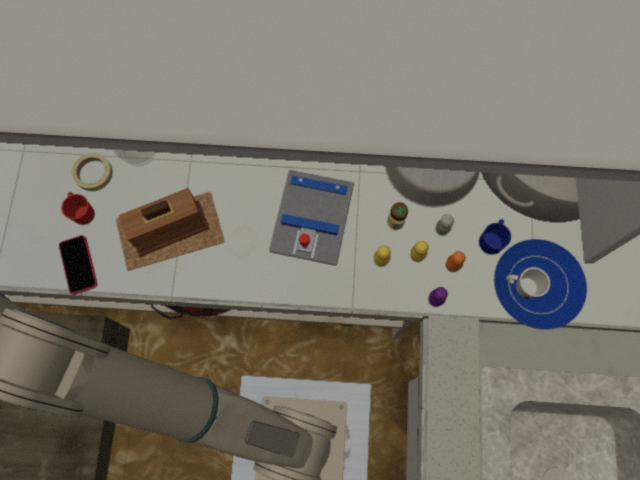

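The top view shows the box with its lid handle near (157,209), the cork mat near (170,230), and the vice with its red knob at (305,240). The green jar is at (399,213) and the grey shaker at (446,223).

Look-alikes:
- **Grey shaker:** yellow (383,255) and (420,250), orange (456,260), purple (438,296).
- **Red knob:** red cup (77,208).
- **Lid handle:** only the dark block on the lid, (157,209).

I'll check these in one close crop.

Run:
```python
from h import *
b=cv2.imread('pics/t0.png')
x=cv2.resize(b[160:290,100:250],None,fx=4,fy=4,interpolation=cv2.INTER_CUBIC)[:, :600]
y=cv2.resize(b[160:310,260:480],None,fx=3.6,fy=3.6,interpolation=cv2.INTER_CUBIC)
c=np.zeros((600,800,3),np.uint8)
x=cv2.resize(b[165:275,105:235],(390,330),interpolation=cv2.INTER_CUBIC);y=cv2.resize(b[165:275,265:400],(405,330),interpolation=cv2.INTER_CUBIC)
c[:330,:390]=x;c[:330,395:800]=y
s=cv2.imread('pics/s0.png');c[330:600,:400]=cv2.resize(s[135:216,200:320],(400,270),interpolation=cv2.INTER_CUBIC)
c[330:600,400:]=cv2.resize(s[245:353,330:490],(400,270),interpolation=cv2.INTER_CUBIC)
cv2.imwrite('pics/c1.png',c)
```

```text
(no output)
```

View pics/c1.png

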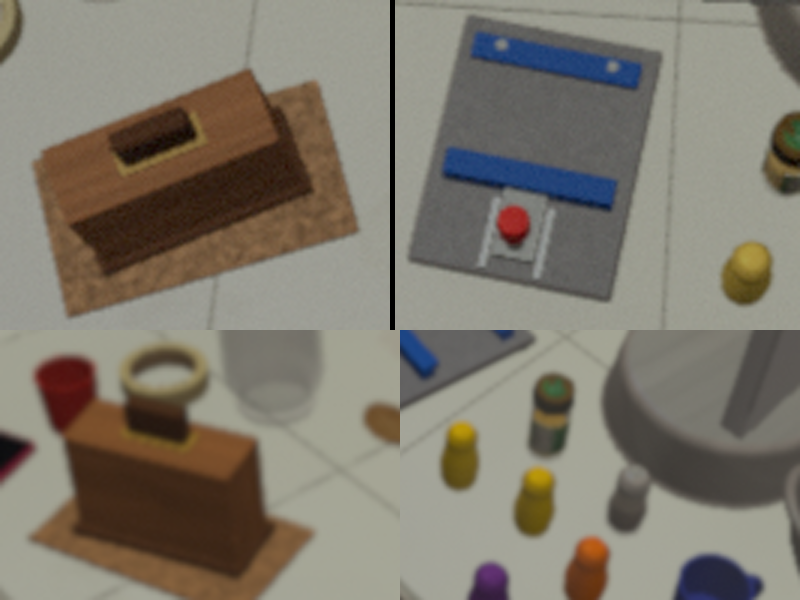

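The crop confirms the choices: handle block on the lid, vice with its sliding jaw partly closed, green jar and grey shaker. Next I'll turn these pixels into poses.

Run:
```python
from h import *
L=lambda p:(105+p[0]/3,165+p[1]/3)
Rr=lambda p:(265+(p[0]-395)/3,165+p[1]/3)
def quad(n,pts,z,f):
    P=np.array([onz('top',*f(p),z)[:2] for p in pts]);c=P.mean(0)
    # order TL,TR,BR,BL ; x-axis up, y axis left
    y=(P[0]-P[1]+P[3]-P[2])/2;x=(P[0]-P[3]+P[1]-P[2])/2
    print(n,c.round(1),'lenx',np.linalg.norm(x).round(1),'leny',np.linalg.norm(y).round(1),'yaw x,y',np.degrees(np.arctan2(x[1],x[0])).round(1),np.degrees(np.arctan2(-y[0],y[1])).round(1))
    return P
quad('lid',[(43,150),(252,70),(278,136),(75,220)],128,L)
quad('mat',[(35,160),(318,82),(357,230),(70,315)],6,L)
quad('board',[(473,15),(661,52),(610,299),(410,258)],18,Rr)
P=quad('fix',[(476,34),(641,63),(639,87),(472,58)],39,Rr);print(P.round(1).tolist())
P=quad('sli',[(446,150),(616,183),(613,208),(443,174)],39,Rr);print(P.round(1).tolist())
b=cv2.imread('pics/t0.png');hsv=cv2.cvtColor(b,cv2.COLOR_BGR2HSV)
s=cv2.imread('pics/s0.png');hs=cv2.cvtColor(s,cv2.COLOR_BGR2HSV)
m=lambda h,b:(((h[...,0]<8)|(h[...,0]>172))&(h[...,1]>150)&(h[...,2]>80)).astype(np.uint8)
M=m(hsv,b);M[:, :280]=0;M[:,330:]=0;ys,xs=np.nonzero(M[200:270]);print('knob top',xs.mean(),ys.mean()+200,onz('top',xs.mean(),ys.mean()+200,88))
M=m(hs,s);ys,xs=np.nonzero(M[225:262,300:325]);print('scene knob',xs.mean()+300,ys.mean()+225,onz('scene',xs.mean()+300,ys.mean()+225,82))
# jar caps
print('green top',onz('top',399.5,209,105),'scene',onz('scene',330+(553-400)/2.5,245+(385-330)/2.5,105))
print('grey top',onz('top',447,219,85),'scene',onz('scene',330+(633-400)/2.5,245+(478-330)/2.5,85))
print('handle crop',[onz('top',*L(p),166)[:2].round(0).tolist() for p in((110,135),(188,108),(197,128),(118,155))])
```

```text
lid [510.6 383.6] lenx 65.1 leny 176.9 yaw x,y 29.5 27.4
mat [505.5 384.5] lenx 145.7 leny 255.3 yaw x,y 20.8 20.9
board [565.1  12.8] lenx 232.0 leny 173.6 yaw x,y -8.3 -8.2
fix [644.9   2.3] lenx 22.8 leny 148.2 yaw x,y -2.7 -6.8
[[665.2, 75.1], [647.4, -71.5], [624.8, -71.0], [642.3, 76.7]]
sli [534.3  18.5] lenx 22.3 leny 149.4 yaw x,y -2.5 -7.9
[[555.6, 92.1], [535.4, -56.1], [512.7, -54.9], [533.7, 92.8]]
knob top 303.95061728395063 238.60493827160494 [480.61359371  28.01251532  88.        ]
scene knob 311.4146341463415 240.71951219512195 [483.68161368  29.62122852  82.        ]
green top [ 567.98508504 -204.10439595  105.        ] scene [ 569.10746684 -200.66543232  105.        ]
grey top [ 556.62378823 -325.89125765   85.        ] scene [ 554.40135517 -327.7889451    85.        ]
handle crop [[502.0, 415.0], [529.0, 356.0], [513.0, 347.0], [486.0, 406.0]]
```

Add to h.py:
```python
def to(x,y,z,ang):
    "remaining move in tool units: shift (after the turn) and turn about tool y; ang=deg of tool z axis in world (mod 180)"
    s=read_state();M=R();a=np.degrees(np.arctan2(M[1,2],M[0,2]));d=(ang-a+90)%180-90
    t=np.radians(a+d);tz=np.array([np.cos(t),np.sin(t),0]);tx=np.array([np.sin(t),-np.cos(t),0])
    e=np.array([x,y,z])-s['eef_pos'];D=M[:,1]
    print('pos',s['eef_pos'].round(1),'ang',a.round(1),'tilt',np.degrees(np.arccos(-D[2])).round(2),'| turn y',(-d/8).round(3),'shift x,y,z',(e@tx/40).round(3),(-e[2]/40).round(3),(e@tz/40).round(3),'F',s['force'].round(1),'w',round(s['width'],1),'t',round(s['clock'],1))
def b2w(x,y,a=-8.0,o=(598.5,7.8)):
    t=np.radians(a);return o[0]+x*np.cos(t)-y*np.sin(t),o[1]+x*np.sin(t)+y*np.cos(t)
```

```text
(no output)
```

{"method": "apply_moves", "body": {
  "targets": [
    [0, 0, 0, 0, -0.625, 0],
    [0, 0, 0, 0, -0.625, 0],
    [0.65, 0, -0.97, 0, 0, 0],
    [0.65, 0, -0.97, 0, 0, 0],
    [0.65, 0, -0.97, 0, 0, 0],
    [0.65, 0, -0.97, 0, 0, 0],
    [0.65, 0, -0.97, 0, 0, 0],
    [0.65, 0, -0.97, 0, 0, 0],
    [0.65, 0, -0.97, 0, 0, 0],
    [0.65, 0, -0.97, 0, 0, 0],
    [0.65, 0, -0.97, 0, 0, 0],
    [0.65, 0, -0.97, 0, 0, 0]
  ],
  "jaw": 1
}}

```text
clock: 1.6
eef_pos: [405.2, 195.2, 231.2]
tool_rot: [-1.571, 0.0, -0.142]
force: [0.4, -0.3, 0.7]
width: 85.3
```

```bash
python3 -c "
from h import *
to(482,29,62,81.9)"
```

```text
pos [405.2 195.2 231.2] ang 81.9 tilt 0.01 | turn y -0.006 shift x,y,z 2.486 4.23 -3.844 F [ 0.4 -0.3  0.7] w 85.3 t 1.6
```

{"method": "apply_moves", "body": {
  "targets": [
    [0.62, 0, -0.96, 0, 0, 0],
    [0.62, 0, -0.96, 0, 0, 0],
    [0.62, 0, -0.96, 0, 0, 0],
    [0.62, 0, -0.96, 0, 0, 0],
    [0, 0, 0, 0, 0, 0],
    [0, 0.9, 0, 0, 0, 0],
    [0, 0.9, 0, 0, 0, 0],
    [0, 0.6, 0, 0, 0, 0],
    [0, 0, 0, 0, 0, 0]
  ]
}}

```text
clock: 2.72
eef_pos: [479.4, 31.4, 133.8]
tool_rot: [-1.572, 0.005, -0.141]
force: [0.0, -0.3, -0.5]
width: 85.7
```

```bash
python3 -c "
from h import *
to(482,29,62,81.9)"
```

```text
pos [479.4  31.4 133.8] ang 81.9 tilt 0.27 | turn y 0.002 shift x,y,z 0.073 1.796 -0.05 F [ 0.  -0.3 -0.5] w 85.7 t 2.7
```

{"method": "apply_moves", "body": {
  "targets": [
    [0.073, 0.3, -0.05, 0, 0, 0],
    [0, 0.6, 0, 0, 0, 0],
    [0, 0.6, 0, 0, 0, 0],
    [0, 0.28, 0, 0, 0, 0],
    [0, 0, 0, 0, 0, 0]
  ]
}}

```text
clock: 3.35
eef_pos: [483.8, 28.2, 63.9]
tool_rot: [-1.571, 0.0, -0.142]
force: [-0.8, 0.1, 0.8]
width: 85.5
```

{"method": "apply_moves", "body": {
  "targets": [
    [0, 0, 0, 0, 0, 0],
    [0, 0, 0, 0, 0, 0],
    [0, 0, 0, 0, 0, 0],
    [0, 0, 0, 0, 0, 0],
    [0, 0, 0, 0, 0, 0],
    [0, 0, 0, 0, 0, 0],
    [-0.2, 0, 0, 0, 0, 0],
    [-0.2, 0, 0, 0, 0, 0],
    [0, 0, 0, 0, 0, 0]
  ],
  "jaw": -1
}}

```text
clock: 4.47
eef_pos: [469.0, 29.2, 65.0]
tool_rot: [-1.572, -0.003, -0.143]
force: [0.5, -4.2, 7.5]
width: 26.1
```

{"method": "apply_moves", "body": {
  "targets": [
    [-0.15, 0, 0, 0, 0, 0],
    [-0.15, 0, 0, 0, 0, 0],
    [0, 0, 0, 0, 0, 0]
  ]
}}

```text
clock: 4.85
eef_pos: [457.3, 30.9, 64.9]
tool_rot: [-1.572, -0.003, -0.143]
force: [0.8, -4.5, 7.1]
width: 26.2
```

{"method": "apply_moves", "body": {
  "targets": [
    [-0.1, 0, 0, 0, 0, 0],
    [-0.1, 0, 0, 0, 0, 0],
    [0, 0, 0, 0, 0, 0]
  ]
}}

```text
clock: 5.22
eef_pos: [451.4, 31.7, 64.9]
tool_rot: [-1.571, -0.007, -0.144]
force: [5.4, -5.4, 3.8]
width: 26.8
```

{"method": "apply_moves", "body": {
  "targets": [
    [-0.08, 0, 0, 0, 0, 0],
    [0, 0, 0, 0, 0, 0]
  ]
}}

```text
clock: 5.48
eef_pos: [451.5, 31.7, 65.0]
tool_rot: [-1.571, -0.012, -0.144]
force: [9.1, -6.5, -2.8]
width: 26.2
```

{"method": "apply_moves", "body": {
  "targets": [
    [0.08, 0, 0, 0, 0, 0],
    [0, 0, 0, 0, 0, 0],
    [0, 0, 0, 0, 0, 0],
    [0, 0, 0, 0, 0, 0],
    [0, -0.4, 0, 0, 0, 0],
    [0, -0.8, 0, 0, 0, 0],
    [0, -0.9, 0, 0, 0, 0],
    [0, -1, 0, 0, 0, 0],
    [0, -1, 0, 0, 0, 0],
    [0, 0, 0, 0, 0, 0]
  ],
  "jaw": 1
}}

```text
clock: 6.72
eef_pos: [449.9, 33.7, 230.6]
tool_rot: [-1.569, -0.006, -0.142]
force: [-0.2, 0.4, -0.8]
width: 85.3
```

```bash
python3 -c "
from h import *
to(509,382,134,27)
snap('top','t1.png')
b=cv2.imread('pics/t1.png')
c=np.zeros((600,800,3),np.uint8)
c[:,:]=cv2.resize(b[160:310,230:430],(800,600),interpolation=cv2.INTER_CUBIC)
cv2.imwrite('pics/c2.png',c)"
```

```text
pos [449.9  33.7 230.6] ang 81.9 tilt 0.35 | turn y 6.858 shift x,y,z -7.089 2.416 5.27 F [-0.2  0.4 -0.8] w 85.3 t 6.7
```

{"method": "apply_moves", "body": {
  "targets": [
    [0, 0, 0, 0, 0.98, 0],
    [0, 0, 0, 0, 0.98, 0],
    [0, 0, 0, 0, 0.98, 0],
    [0, 0, 0, 0, 0.98, 0],
    [0, 0, 0, 0, 0.98, 0],
    [0, 0, 0, 0, 0.98, 0],
    [0, 0, 0, 0, 0.98, 0],
    [-0.88, 0, 0.65, 0, 0, 0],
    [-0.88, 0, 0.65, 0, 0, 0],
    [-0.88, 0, 0.65, 0, 0, 0],
    [-0.88, 0, 0.65, 0, 0, 0],
    [-0.88, 0, 0.65, 0, 0, 0]
  ]
}}

```text
clock: 8.28
eef_pos: [483.3, 250.0, 226.2]
tool_rot: [-1.574, -0.001, -1.1]
force: [-1.1, -0.1, -0.4]
width: 85.5
```

{"method": "apply_moves", "body": {
  "targets": [
    [-0.88, 0, 0.65, 0, 0, 0],
    [-0.88, 0, 0.65, 0, 0, 0],
    [-0.88, 0, 0.65, 0, 0, 0],
    [0, 0, 0, 0, 0, 0],
    [0, 0.2, 0, 0, 0, 0],
    [0, 0, 0, 0, 0, 0]
  ]
}}

```text
clock: 9.02
eef_pos: [505.3, 376.4, 218.5]
tool_rot: [-1.574, -0.001, -1.102]
force: [0.9, 0.0, -0.2]
width: 85.6
```

```bash
python3 -c "
from h import *
to(509,382,134,27)
snap('scene','s1.png')
b=cv2.imread('pics/s1.png')
cv2.imwrite('pics/c3.png',cv2.resize(b[80:230,150:350],(800,600),interpolation=cv2.INTER_CUBIC))"
```

```text
pos [505.3 376.4 218.5] ang 26.9 tilt 0.21 | turn y -0.018 shift x,y,z -0.082 2.113 0.146 F [ 0.9  0.  -0.2] w 85.6 t 9.0
```

View pics/c3.png

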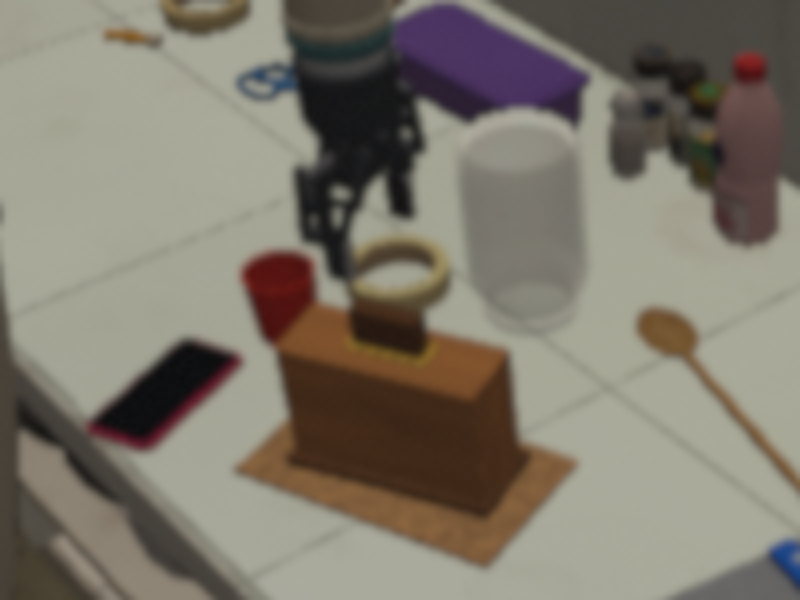

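The scene crop shows the open gripper straddling the handle at about (385,320), well aligned. I'll descend.

{"method": "apply_moves", "body": {
  "targets": [
    [-0.08, 0.4, 0.14, 0, 0, 0],
    [0, 0.5, 0, 0, 0, 0],
    [0, 0.5, 0, 0, 0, 0],
    [0, 0.4, 0, 0, 0, 0],
    [0, 0.25, 0, 0, 0, 0],
    [0, 0, 0, 0, 0, 0]
  ]
}}

```text
clock: 9.82
eef_pos: [509.1, 383.7, 137.3]
tool_rot: [-1.572, -0.0, -1.1]
force: [-0.5, -0.0, 0.5]
width: 85.5
```

{"method": "apply_moves", "body": {
  "targets": [
    [0, 0, 0, 0, 0, 0],
    [0, 0, 0, 0, 0, 0],
    [0, 0, 0, 0, 0, 0],
    [0, 0, 0, 0, 0, 0],
    [0, 0, 0, 0, 0, 0],
    [0, 0, 0, 0, 0, 0],
    [0, 0, 0, 0, 0, 0],
    [0, 0, 0, 0, 0, 0]
  ],
  "jaw": -1
}}

```text
clock: 10.82
eef_pos: [509.9, 384.4, 138.5]
tool_rot: [-1.569, 0.0, -1.1]
force: [1.9, 0.9, 3.0]
width: 19.0
```

{"method": "apply_moves", "body": {
  "targets": [
    [0, -0.2, 0, 0, 0, 0],
    [0, -0.3, 0, 0, 0, 0],
    [0, -0.4, 0, 0, 0, 0],
    [0, -0.6, 0, 0, 0, 0],
    [0, -0.6, 0, 0, 0, 0],
    [0, -0.6, 0, 0, 0, 0],
    [0, 0, 0, 0, 0, 0],
    [0, 0, 0, 0, 0, 0]
  ]
}}

```text
clock: 11.82
eef_pos: [508.7, 383.6, 245.5]
tool_rot: [-1.572, -0.0, -1.1]
force: [-1.0, -0.1, -5.6]
width: 19.2
```

```bash
python3 -c "
from h import *
to(*b2w(-20,0),150.5,-8)
snap('scene','s2.png')
b=cv2.imread('pics/s2.png')
cv2.imwrite('pics/c4.png',cv2.resize(b[80:230,150:350],(800,600),interpolation=cv2.INTER_CUBIC))"
```

```text
pos [508.7 383.6 245.5] ang 27.0 tilt 0.09 | turn y 4.371 shift x,y,z 8.991 2.374 3.031 F [-1.  -0.1 -5.6] w 19.2 t 11.8
```

View pics/c4.png

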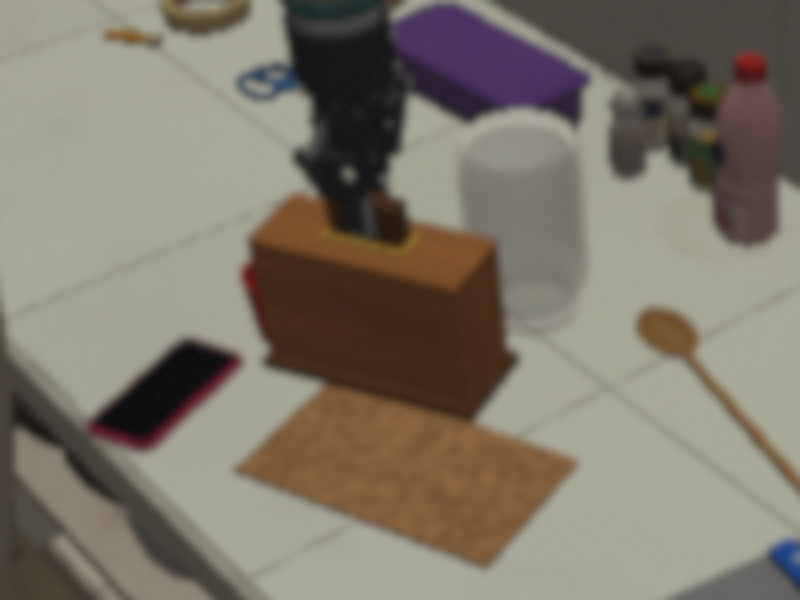

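The scene crop shows the whole closed box, plinth included, hanging upright from the gripper above the mat. I'll carry it to the vice.

{"method": "apply_moves", "body": {
  "targets": [
    [0, 0, 0, 0, 0.73, 0],
    [0, 0, 0, 0, 0.73, 0],
    [0, 0, 0, 0, 0.73, 0],
    [0, 0, 0, 0, 0.73, 0],
    [0, 0, 0, 0, 0.73, 0],
    [0, 0, 0, 0, 0.73, 0],
    [0.5, 0, 0.17, 0, 0, 0],
    [0.75, 0, 0.25, 0, 0, 0],
    [0.75, 0, 0.25, 0, 0, 0],
    [0.75, 0, 0.25, 0, 0, 0],
    [0.75, 0, 0.25, 0, 0, 0],
    [0.75, 0, 0.25, 0, 0, 0]
  ]
}}

```text
clock: 13.38
eef_pos: [541.4, 204.9, 245.5]
tool_rot: [-1.572, -0.001, -1.711]
force: [-0.2, 0.3, -4.8]
width: 19.2
```

{"method": "apply_moves", "body": {
  "targets": [
    [0.75, 0, 0.25, 0, 0, 0],
    [0.75, 0, 0.25, 0, 0, 0],
    [0.75, 0, 0.25, 0, 0, 0],
    [0.75, 0, 0.25, 0, 0, 0],
    [0.75, 0, 0.25, 0, 0, 0],
    [0.6, 0, 0.2, 0, 0, 0],
    [0.4, 0, 0.15, 0, 0, 0],
    [0, 0, 0, 0, 0, 0],
    [0, 0, 0, 0, 0, 0],
    [0, 0, 0, 0, 0, 0]
  ]
}}

```text
clock: 14.62
eef_pos: [578.3, 12.3, 245.9]
tool_rot: [-1.571, 0.001, -1.709]
force: [-0.2, 0.2, -5.0]
width: 18.8
```

```bash
python3 -c "
from h import *
to(*b2w(-20,0),150.5,-8)
a=snap('scene','s3.png');b=snap('top','t3.png')
c=np.zeros((600,800,3),np.uint8)
c[:,:400]=cv2.resize(a[120:300,260:380],(400,600),interpolation=cv2.INTER_CUBIC)[:,:,::-1];c[:,400:]=cv2.resize(b[150:300,260:360],(400,600),interpolation=cv2.INTER_CUBIC)[:,:,::-1]
cv2.imwrite('pics/c5.png',c)"
```

```text
pos [578.3  12.3 245.9] ang -7.9 tilt 0.06 | turn y 0.009 shift x,y,z 0.041 2.385 0.016 F [-0.2  0.2 -5. ] w 18.8 t 14.6
```

View pics/c5.png

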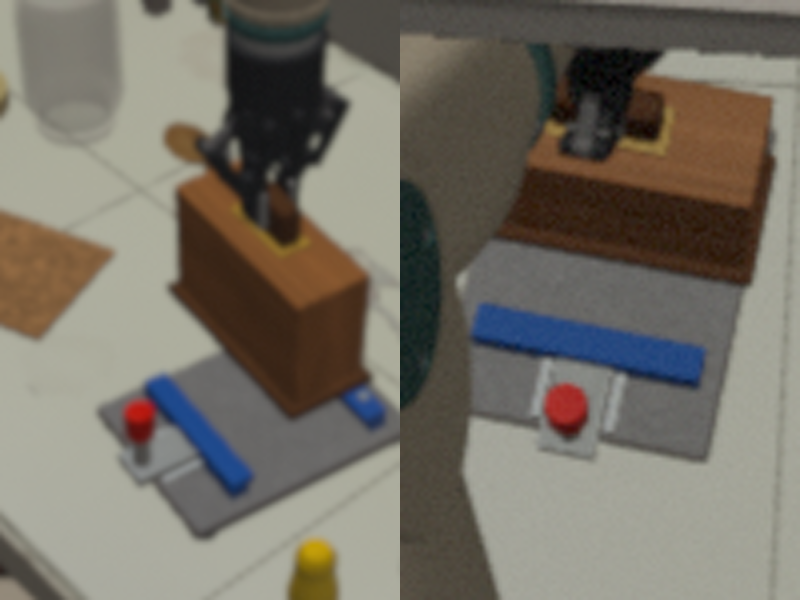

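The crop shows the box held upright above the vice, with the jaw now fully back and the knob at crop (567,400). The gripper sits a little to the left of the handle's middle. I'll work out the plinth corner and the jaw edges.

```bash
python3 -c "
from h import *
f=lambda u,v:(260+(u-400)/4,150+v/4)
p=onz('top',*f(750,283),246-138.5+6);print('corner',p.round(1))
t=np.radians(-8);u=np.array([np.cos(t),np.sin(t)]);v=np.array([-np.sin(t),np.cos(t)])
print('centre',p[:2]+43*u+97*v,'tcp',read_state()['eef_pos'][:2])
for n,q,z in(('jawL',(477,305),39),('jawR',(705,347),39),('boardBR',(706,460),18),('boardR',(738,290),18)):print(n,onz('top',*f(*q),z).round(1))
p=onz('scene',260+292/3.333,120+415/3.333,113.5);print('scene corner',p.round(1), p[:2]+43*u+97*v)
"
```

```text
corner [525.7 -76.6 113.5]
centre [581.78468196  13.45247068] tcp [578.35084698  11.78102635]
jawL [524.6  96.6  39. ]
jawR [506.  -51.7  39. ]
boardBR [436.9 -56.9  18. ]
boardR [553.  -70.9  18. ]
scene corner [531.6 -70.5 113.5] [587.66286361  19.60442247]
```

{"method": "apply_moves", "body": {
  "targets": [
    [0, 0.3, -0.1, 0, 0, 0],
    [0, 0.5, 0, 0, 0, 0],
    [0, 0.5, 0, 0, 0, 0],
    [0, 0.4, 0, 0, 0, 0],
    [0, 0.3, 0, 0, 0, 0],
    [0, 0.15, 0, 0, 0, 0],
    [0, 0, 0, 0, 0, 0],
    [0, 0, 0, 0, 0, 0]
  ]
}}

```text
clock: 15.72
eef_pos: [575.1, 11.1, 160.7]
tool_rot: [-1.57, 0.0, -1.712]
force: [-0.6, -0.4, -4.9]
width: 19.1
```

{"method": "apply_moves", "body": {
  "targets": [
    [0, 0.07, 0, 0, 0, 0],
    [0, 0.07, 0, 0, 0, 0],
    [0, 0.06, 0, 0, 0, 0],
    [0, 0, 0, 0, 0, 0],
    [0, 0, 0, 0, 0, 0]
  ]
}}

```text
clock: 16.35
eef_pos: [574.6, 11.2, 152.1]
tool_rot: [-1.571, -0.0, -1.712]
force: [-0.3, -0.2, -5.4]
width: 19.1
```

{"method": "apply_moves", "body": {
  "targets": [
    [0, 0.05, 0, 0, 0, 0],
    [0, 0.05, 0, 0, 0, 0],
    [0, 0, 0, 0, 0, 0],
    [0, 0, 0, 0, 0, 0]
  ]
}}

```text
clock: 16.85
eef_pos: [575.9, 11.0, 150.0]
tool_rot: [-1.568, 0.001, -1.711]
force: [-0.0, 0.7, 8.6]
width: 19.3
```

{"method": "apply_moves", "body": {
  "targets": [
    [0, -0.06, 0, 0, 0, 0],
    [0, 0, 0, 0, 0, 0],
    [0, 0, 0, 0, 0, 0],
    [0, 0, 0, 0, 0, 0],
    [0, -0.5, 0, 0, 0, 0],
    [0, -0.5, 0, 0, 0, 0],
    [0, -0.8, 0, 0, 0, 0],
    [0, -0.7, 0, 0, 0, 0],
    [0, 0, 0, 0, 0, 0]
  ],
  "jaw": 1
}}

```text
clock: 17.98
eef_pos: [575.9, 11.0, 252.5]
tool_rot: [-1.566, 0.001, -1.712]
force: [0.6, -0.8, -0.2]
width: 85.2
```

{"method": "apply_moves", "body": {
  "targets": [
    [0, 0, 0, 0, -0.94, 0],
    [0, 0, 0, 0, -0.94, 0],
    [0, 0, 0, 0, -0.94, 0],
    [0, 0, 0, 0, -0.94, 0],
    [0, 0, 0, 0, -0.94, 0],
    [0, 0, 0, 0, -0.94, 0],
    [0, 0, 0, 0, -0.94, 0],
    [0, 0, 0, 0, -0.94, 0],
    [0, 0, 0, 0, -0.94, 0],
    [0, 0, 0, 0, -0.94, 0],
    [0, 0, 0, 0, -0.94, 0],
    [0, 0, 0, 0, -0.94, 0]
  ]
}}

```text
clock: 19.48
eef_pos: [573.7, 11.3, 249.1]
tool_rot: [-1.571, 0.002, -0.132]
force: [0.1, -0.0, 0.5]
width: 85.6
```

```bash
sed -i 's/o=(598.5,7.8)/o=(596.5,11.0)/' h.py; python3 -c "
from h import *
to(*b2w(-146,0),64,82)"
```

```text
pos [573.7  11.3 249.1] ang 82.4 tilt 0.13 | turn y 0.053 shift x,y,z -3.085 4.629 0.072 F [ 0.1 -0.   0.5] w 85.6 t 19.5
```

{"method": "apply_moves", "body": {
  "targets": [
    [-0.77, 0, 0.02, 0, 0, 0],
    [-0.77, 0, 0.02, 0, 0, 0],
    [-0.77, 0, 0.02, 0, 0, 0],
    [-0.77, 0, 0.02, 0, 0, 0],
    [0, 0.7, 0, 0, 0.05, 0],
    [0, 0.8, 0, 0, 0, 0],
    [0, 0.8, 0, 0, 0, 0],
    [0, 0.8, 0, 0, 0, 0],
    [0, 0.8, 0, 0, 0, 0],
    [0, 0.5, 0, 0, 0, 0],
    [0, 0.22, 0, 0, 0, 0],
    [0, 0, 0, 0, 0, 0]
  ]
}}

```text
clock: 20.98
eef_pos: [452.3, 31.1, 65.2]
tool_rot: [-1.571, 0.002, -0.144]
force: [-0.4, 0.1, 0.0]
width: 85.2
```

{"method": "apply_moves", "body": {
  "targets": [
    [0, 0, 0, 0, 0, 0],
    [0, 0, 0, 0, 0, 0],
    [0, 0, 0, 0, 0, 0],
    [0, 0, 0, 0, 0, 0],
    [0, 0, 0, 0, 0, 0],
    [0, 0, 0, 0, 0, 0],
    [0, 0, 0, 0, 0, 0]
  ],
  "jaw": -1
}}

```text
clock: 21.85
eef_pos: [453.3, 31.4, 66.4]
tool_rot: [-1.57, -0.001, -0.144]
force: [-1.3, 1.8, 5.7]
width: 26.4
```

{"method": "apply_moves", "body": {
  "targets": [
    [0.15, 0, 0, 0, 0, 0],
    [0.15, 0, 0, 0, 0, 0],
    [0.15, 0, 0, 0, 0, 0],
    [0.15, 0, 0, 0, 0, 0],
    [0.15, 0, 0, 0, 0, 0],
    [0.1, 0, 0, 0, 0, 0],
    [0, 0, 0, 0, 0, 0]
  ]
}}

```text
clock: 22.72
eef_pos: [484.4, 26.9, 66.4]
tool_rot: [-1.571, 0.004, -0.143]
force: [-5.2, 1.6, 10.7]
width: 26.3
```

{"method": "apply_moves", "body": {
  "targets": [
    [0.08, 0, 0, 0, 0, 0],
    [0.08, 0, 0, 0, 0, 0],
    [0, 0, 0, 0, 0, 0]
  ]
}}

```text
clock: 23.1
eef_pos: [490.6, 26.0, 66.4]
tool_rot: [-1.571, 0.004, -0.143]
force: [-4.9, 1.4, 11.0]
width: 26.4
```

{"method": "apply_moves", "body": {
  "targets": [
    [0.07, 0, 0, 0, 0, 0],
    [0.05, 0, 0, 0, 0, 0],
    [0, 0, 0, 0, 0, 0]
  ]
}}

```text
clock: 23.48
eef_pos: [495.1, 25.4, 66.4]
tool_rot: [-1.571, 0.004, -0.143]
force: [-6.3, 2.2, 11.6]
width: 26.6
```

{"method": "apply_moves", "body": {
  "targets": [
    [0.08, 0, 0, 0, 0, 0],
    [0, 0, 0, 0, 0, 0]
  ]
}}

```text
clock: 23.72
eef_pos: [497.7, 25.0, 66.4]
tool_rot: [-1.571, 0.006, -0.143]
force: [-7.2, 1.8, 12.6]
width: 26.0
```

{"method": "apply_moves", "body": {
  "targets": [
    [0.08, 0, 0, 0, 0, 0],
    [0, 0, 0, 0, 0, 0]
  ]
}}

```text
clock: 23.98
eef_pos: [497.7, 25.0, 66.3]
tool_rot: [-1.571, 0.012, -0.143]
force: [-12.6, 3.3, 18.1]
width: 26.4
```

{"method": "apply_moves", "body": {
  "targets": [
    [0.08, 0, 0, 0, 0, 0],
    [0, 0, 0, 0, 0, 0],
    [0, 0, 0, 0, 0, 0]
  ]
}}

```text
clock: 24.35
eef_pos: [497.6, 25.0, 66.2]
tool_rot: [-1.572, 0.017, -0.142]
force: [-18.3, 5.1, 25.7]
width: 26.3
```

{"method": "apply_moves", "body": {
  "targets": [
    [-0.14, 0, 0, 0, 0, 0],
    [0, 0, 0, 0, 0, 0],
    [0, 0, 0, 0, 0, 0],
    [0, 0, 0, 0, 0, 0],
    [0, -0.4, 0, 0, 0, 0],
    [0, -0.8, 0, 0, 0, 0],
    [0, -1, 0, 0, 0, 0],
    [0, -1, 0, 0, 0, 0],
    [0, -1, 0, 0, 0, 0],
    [0, -0.5, 0, 0, 0, 0],
    [0, 0, 0, 0, 0, 0]
  ],
  "jaw": 1
}}

```text
clock: 25.72
eef_pos: [502.7, 24.1, 256.1]
tool_rot: [-1.57, -0.005, -0.144]
force: [0.1, -0.8, 0.2]
width: 85.1
```

```bash
python3 -c "
from h import *
to(*b2w(0,0),152,-8)
a=snap('scene','s4.png');b=snap('top','t4.png')
c=np.zeros((600,800,3),np.uint8)
c[:,:400]=cv2.resize(a[140:290,280:380],(400,600),interpolation=cv2.INTER_CUBIC)[:,:,::-1];c[:,400:]=cv2.resize(b[150:300,260:360],(400,600),interpolation=cv2.INTER_CUBIC)[:,:,::-1]
cv2.imwrite('pics/c6.png',c)"
```

```text
pos [502.7  24.1 256.1] ang 81.8 tilt 0.27 | turn y 11.22 shift x,y,z -0.001 2.602 2.368 F [ 0.1 -0.8  0.2] w 85.1 t 25.7
```

View pics/c6.png

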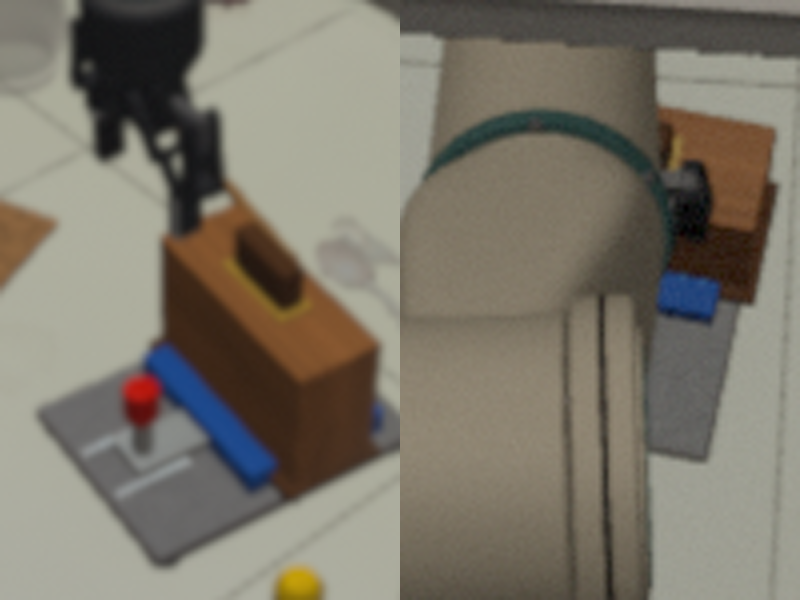

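The crop shows the sliding jaw over the plinth's edge with the lid still shut. The handle top is near scene crop (268,256). Next I'll go back to the handle.

{"method": "apply_moves", "body": {
  "targets": [
    [0, 0, 0, 0, 0.935, 0],
    [0, 0, 0, 0, 0.935, 0],
    [0, 0, 0, 0, 0.935, 0],
    [0, 0, 0, 0, 0.935, 0],
    [0, 0, 0, 0, 0.935, 0],
    [0, 0, 0, 0, 0.935, 0],
    [0, 0, 0, 0, 0.935, 0],
    [0, 0, 0, 0, 0.935, 0],
    [0, 0, 0, 0, 0.935, 0],
    [0, 0, 0, 0, 0.935, 0],
    [0, 0, 0, 0, 0.935, 0],
    [0, 0, 0, 0, 0.935, 0]
  ]
}}

```text
clock: 27.32
eef_pos: [500.6, 24.0, 252.5]
tool_rot: [-1.573, -0.001, -1.715]
force: [-0.4, -0.0, 0.0]
width: 85.6
```

```bash
python3 -c "
from h import *
print(onz('scene',347,204,178),b2w(0,-2))
to(*b2w(0,-2),152,-8)"
```

```text
[593.32613416   1.86523523 178.        ] (np.float64(596.2216537980798), np.float64(9.01946386251686))
pos [500.6  24.  252.5] ang -8.2 tilt 0.17 | turn y -0.031 shift x,y,z 0.038 2.511 2.418 F [-0.4 -0.   0. ] w 85.6 t 27.3
```

{"method": "apply_moves", "body": {
  "targets": [
    [0.04, 0, 0.8, 0, 0, 0],
    [0.04, 0, 0.8, 0, 0, 0],
    [0.04, 0, 0.82, 0, 0, 0],
    [0, 0, 0, 0, 0, 0],
    [0, 0.5, 0, 0, 0, 0],
    [0, 0.6, 0, 0, 0, 0],
    [0, 0.6, 0, 0, 0, 0],
    [0, 0.5, 0, 0, 0, 0],
    [0, 0.25, 0, 0, 0, 0],
    [0, 0, 0, 0, 0, 0]
  ]
}}

```text
clock: 28.58
eef_pos: [595.7, 6.0, 154.9]
tool_rot: [-1.573, -0.0, -1.71]
force: [-0.6, -0.8, 0.7]
width: 85.3
```

{"method": "apply_moves", "body": {
  "targets": [
    [0, 0, 0, 0, 0, 0],
    [0, 0, 0, 0, 0, 0],
    [0, 0, 0, 0, 0, 0],
    [0, 0, 0, 0, 0, 0],
    [0, 0, 0, 0, 0, 0],
    [0, 0, 0, 0, 0, 0],
    [0, 0, 0, 0, 0, 0],
    [0, 0, 0, 0, 0, 0]
  ],
  "jaw": -1
}}

```text
clock: 29.58
eef_pos: [597.8, 5.8, 156.2]
tool_rot: [-1.569, 0.0, -1.71]
force: [2.8, 0.5, 3.7]
width: 18.5
```

{"method": "apply_moves", "body": {
  "targets": [
    [0, -0.15, 0, 0, 0, 0],
    [0, -0.15, 0, 0, 0, 0],
    [0, -0.15, 0, 0, 0, 0],
    [0, -0.15, 0, 0, 0, 0],
    [0, 0, 0, 0, 0, 0]
  ]
}}

```text
clock: 30.2
eef_pos: [596.3, 5.9, 180.2]
tool_rot: [-1.572, 0.0, -1.71]
force: [2.0, -0.3, -6.2]
width: 18.6
```

{"method": "apply_moves", "body": {
  "targets": [
    [0, -0.25, 0, 0, 0, 0],
    [0, -0.25, 0, 0, 0, 0],
    [0, -0.25, 0, 0, 0, 0],
    [0, -0.25, 0, 0, 0, 0],
    [0, -0.25, 0, 0, 0, 0],
    [0, -0.25, 0, 0, 0, 0],
    [0, -0.25, 0, 0, 0, 0],
    [0, -0.25, 0, 0, 0, 0],
    [0, 0, 0, 0, 0, 0]
  ]
}}

```text
clock: 31.32
eef_pos: [597.3, 5.8, 260.6]
tool_rot: [-1.569, 0.0, -1.71]
force: [0.3, -0.5, -2.2]
width: 18.7
```

```bash
python3 -c "
from h import *
to(*b2w(0,0),152,-8)
a=snap('scene','s5.png')
cv2.imwrite('pics/c7.png',cv2.resize(a[130:330,280:480],(600,600),interpolation=cv2.INTER_CUBIC)[:,:,::-1])"
```

```text
pos [597.3   5.8 260.6] ang -8.0 tilt 0.1 | turn y 0.001 shift x,y,z -0.126 2.715 -0.039 F [ 0.3 -0.5 -2.2] w 18.7 t 31.3
```

View pics/c7.png

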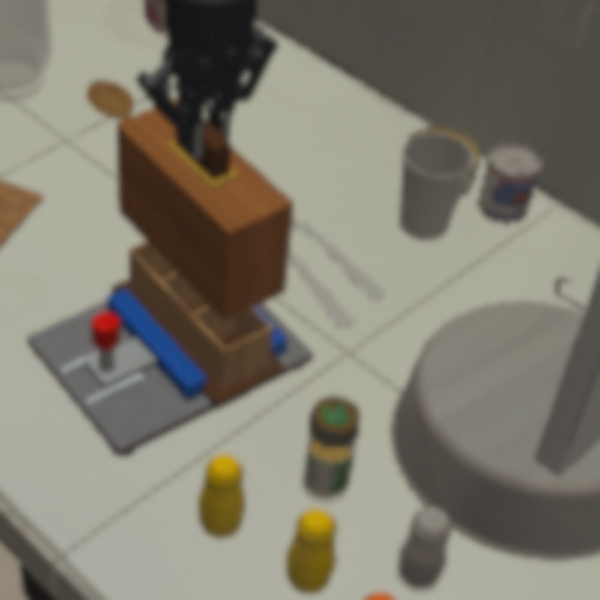

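The scene crop shows the lid lifted clear at crop (205,220), with the base held in the vice and three open compartments. I'll set the lid down on the empty cork mat.

{"method": "apply_moves", "body": {
  "targets": [
    [0, -0.2, 0, 0, -0.9, 0],
    [0, 0, 0, 0, -0.9, 0],
    [0, 0, 0, 0, -0.9, 0],
    [0, 0, 0, 0, -0.9, 0],
    [0, 0, 0, 0, 0, 0]
  ]
}}

```text
clock: 32.0
eef_pos: [596.5, 5.8, 267.2]
tool_rot: [-1.572, 0.001, -1.209]
force: [-0.0, 0.2, -2.4]
width: 18.7
```

```bash
python3 -c "
from h import *
to(505.5,384.5,135,20.8)"
```

```text
pos [596.5   5.8 267.2] ang 20.7 tilt 0.06 | turn y -0.009 shift x,y,z -9.658 3.305 1.236 F [-0.   0.2 -2.4] w 18.7 t 32.0
```

{"method": "apply_moves", "body": {
  "targets": [
    [-0.5, 0, 0.06, 0, 0, 0],
    [-0.85, 0, 0.11, 0, 0, 0],
    [-0.85, 0, 0.11, 0, 0, 0],
    [-0.85, 0, 0.11, 0, 0, 0],
    [-0.85, 0, 0.11, 0, 0, 0],
    [-0.85, 0, 0.11, 0, 0, 0],
    [-0.85, 0, 0.11, 0, 0, 0],
    [-0.85, 0, 0.11, 0, 0, 0],
    [-0.85, 0, 0.11, 0, 0, 0],
    [-0.85, 0, 0.11, 0, 0, 0],
    [-0.85, 0, 0.11, 0, 0, 0],
    [-0.66, 0, 0.08, 0, 0, 0]
  ]
}}

```text
clock: 33.5
eef_pos: [503.4, 388.1, 267.3]
tool_rot: [-1.572, 0.001, -1.206]
force: [0.1, -0.1, -1.2]
width: 18.6
```

{"method": "apply_moves", "body": {
  "targets": [
    [0, 0, 0, 0, 0, 0],
    [0, 0.6, 0, 0, 0, 0],
    [0, 0.7, 0, 0, 0, 0],
    [0, 0.7, 0, 0, 0, 0],
    [0, 0.6, 0, 0, 0, 0],
    [0, 0.4, 0, 0, 0, 0],
    [0, 0.15, 0, 0, 0, 0],
    [0, 0, 0, 0, 0, 0],
    [0, 0, 0, 0, 0, 0]
  ]
}}

```text
clock: 34.62
eef_pos: [506.5, 385.1, 142.7]
tool_rot: [-1.569, 0.001, -1.208]
force: [-0.3, 0.5, -1.5]
width: 18.7
```

```bash
python3 -c "
from h import *
to(505.5,384.5,134,20.8)"
```

```text
pos [506.5 385.1 142.7] ang 20.8 tilt 0.1 | turn y -0.001 shift x,y,z 0.004 0.217 -0.029 F [-0.3  0.5 -1.5] w 18.7 t 34.6
```

{"method": "apply_moves", "body": {
  "targets": [
    [0, 0.08, 0, 0, 0, 0],
    [0, 0.08, 0, 0, 0, 0],
    [0, 0.06, 0, 0, 0, 0],
    [0, 0, 0, 0, 0, 0],
    [0, 0, 0, 0, 0, 0]
  ]
}}

```text
clock: 35.25
eef_pos: [506.3, 384.9, 134.0]
tool_rot: [-1.57, 0.0, -1.208]
force: [-0.0, 0.2, 4.8]
width: 18.5
```

{"method": "apply_moves", "body": {
  "targets": [
    [0, 0, 0, 0, 0, 0],
    [0, 0, 0, 0, 0, 0],
    [0, 0, 0, 0, 0, 0],
    [0, -0.5, 0, 0, 0, 0],
    [0, -0.7, 0, 0, 0, 0],
    [0, -0.8, 0, 0, 0, 0],
    [0, -0.8, 0, 0, 0, 0],
    [0, 0, 0, 0, 0, 0]
  ],
  "jaw": 1
}}

```text
clock: 36.25
eef_pos: [507.5, 385.6, 247.7]
tool_rot: [-1.565, 0.002, -1.208]
force: [1.2, 1.2, -0.0]
width: 85.8
```

{"method": "apply_moves", "body": {
  "targets": [
    [0, 0, 0, 0, -0.95, 0],
    [0, 0, 0, 0, -0.95, 0],
    [0, 0, 0, 0, -0.95, 0],
    [0, 0, 0, 0, -0.95, 0],
    [0, 0, 0, 0, -0.95, 0],
    [0, 0, 0, 0, -0.95, 0],
    [0, 0, 0, 0, -0.95, 0],
    [0, 0, 0, 0, -0.95, 0],
    [0, 0, 0, 0, 0, 0]
  ]
}}

```text
clock: 37.38
eef_pos: [505.4, 384.3, 243.7]
tool_rot: [-1.572, 0.002, -0.148]
force: [-0.9, -0.8, 0.3]
width: 85.5
```

```bash
python3 -c "
from h import *
to(568.5,-202.5,70,82)
b=snap('top','t6.png');a=snap('scene','s6.png')
c=np.zeros((600,800,3),np.uint8)
c[:,:]=cv2.resize(b[160:310,270:470],(800,600),interpolation=cv2.INTER_CUBIC)[:,:,::-1]
cv2.imwrite('pics/c8.png',c)"
```

```text
pos [505.4 384.3 243.7] ang 81.5 tilt 0.12 | turn y -0.059 shift x,y,z 3.604 4.343 -14.307 F [-0.9 -0.8  0.3] w 85.5 t 37.4
```

View pics/c8.png

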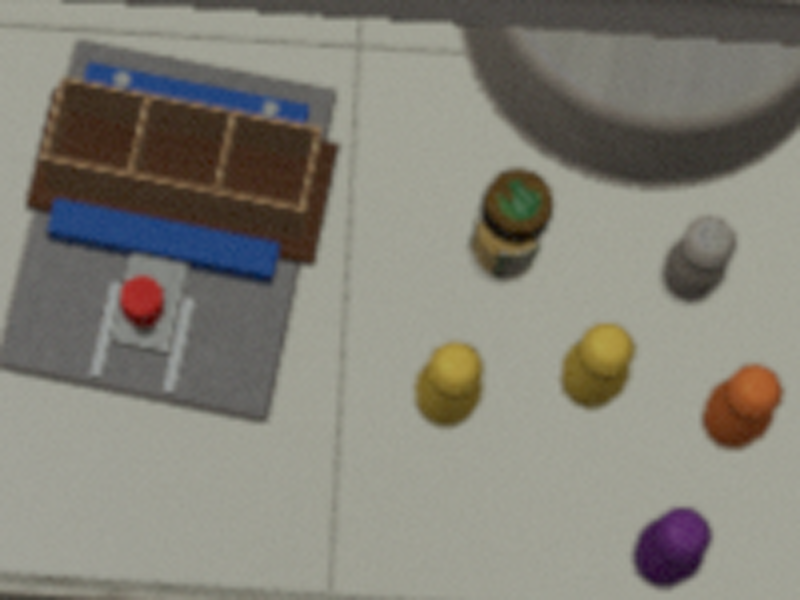

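The top crop shows the open base with neck corners near (62,80), (322,127), (305,210) and (40,160). The green jar's cap is at (517,203) and the grey shaker's dome at (712,240).

```bash
python3 -c "
from h import *
f=lambda u,v:(270+u/4,160+v/4)
P=np.array([onz('top',*f(*q),84)[:2] for q in((62,80),(322,127),(305,210),(40,160))]);print(P.round(1).tolist(),'c',P.mean(0).round(1))
y=(P[0]-P[1]+P[3]-P[2])/2;x=(P[0]-P[3]+P[1]-P[2])/2;print(np.linalg.norm(x),np.linalg.norm(y),np.degrees(np.arctan2(-y[0],y[1])))
for q in((139,128),(228,150)):print('divider',onz('top',*f(*q),84).round(1))
print('green',onz('top',*f(517,203),105).round(1),'grey',onz('top',*f(712,238),88).round(1))
print('lip',[onz('top',*f(*q),39).round(1).tolist() for q in((53,198),(280,243))])
a=cv2.imread('pics/s6.png')
c=np.zeros((600,800,3),np.uint8);c[:,:400]=cv2.resize(a[180:280,300:380],(400,500),interpolation=cv2.INTER_CUBIC)[:600].copy() if 0 else 0
c[:500,:500]=cv2.resize(a[190:290,300:400],(500,500),interpolation=cv2.INTER_CUBIC)
c[:600,500:]=cv2.resize(a[245:345,380:430],(300,600),interpolation=cv2.INTER_CUBIC)
cv2.imwrite('pics/c9.png',c)"
```

```text
[[635.2, 87.2], [614.1, -80.6], [557.5, -72.9], [579.9, 96.5]] c [596.7   7.6]
56.635864459071726 169.94487600300153 -7.360279482064472
divider [605.7  35.5  84. ]
divider [594.5 -21.9  84. ]
green [ 563.3 -203.6  105. ] grey [ 554.4 -327.8   88. ]
lip [[570.9, 90.2, 39.0], [549.9, -58.7, 39.0]]
```

View pics/c9.png

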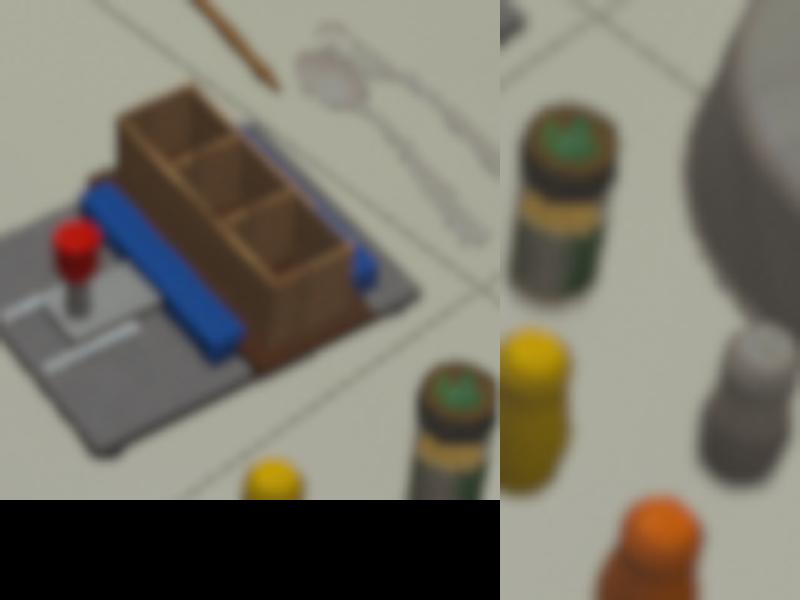

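The scene crop shows neck top corners (118,118), (193,85), (352,245) and (275,283), the green cap at (570,138) and the grey dome at (765,345). I'll cross-check these against the top view.

```bash
python3 -c "
from h import *
f=lambda u,v:(300+u/5,190+v/5)
P=np.array([onz('scene',*f(*q),84)[:2] for q in((118,118),(193,85),(352,245),(275,283))]);print(P.round(1).tolist(),'c',P.mean(0).round(1))
y=(P[0]-P[3]+P[1]-P[2])/2;x=(P[1]-P[0]+P[2]-P[3])/2;print(np.linalg.norm(x),np.linalg.norm(y),np.degrees(np.arctan2(-y[0],y[1])))
g=lambda u,v:(380+(u-500)/6,245+v/6)
print('green',onz('scene',*g(569,138),105).round(1),'grey',onz('scene',*g(762,342),88).round(1),onz('scene',*g(747,440),22).round(1))
print('greenbase',onz('scene',*g(553,285),2).round(1))
"
```

```text
[[583.3, 91.4], [637.8, 83.5], [615.3, -78.2], [561.3, -70.7]] c [599.5   6.5]
54.8141781856995 163.45345286948304 -7.821193853377606
green [ 567.2 -203.6  105. ] grey [ 558.5 -325.2   88. ] [ 557.5 -331.2   22. ]
greenbase [ 567.  -208.4    2. ]
```

{"method": "apply_moves", "body": {
  "targets": [
    [0.29, 0, -0.95, 0, -0.06, 0],
    [0.29, 0, -0.95, 0, 0, 0],
    [0.29, 0, -0.95, 0, 0, 0],
    [0.29, 0, -0.95, 0, 0, 0],
    [0.29, 0, -0.95, 0, 0, 0],
    [0.29, 0, -0.95, 0, 0, 0],
    [0.29, 0, -0.95, 0, 0, 0],
    [0.29, 0, -0.95, 0, 0, 0],
    [0.29, 0, -0.95, 0, 0, 0],
    [0.29, 0, -0.95, 0, 0, 0],
    [0.29, 0, -0.95, 0, 0, 0],
    [0.29, 0, -0.95, 0, 0, 0]
  ]
}}

```text
clock: 38.98
eef_pos: [580.7, -87.3, 244.7]
tool_rot: [-1.571, 0.0, -0.14]
force: [0.9, 0.7, -0.0]
width: 85.7
```

```bash
sed -i 's/a=-8.0,o=(596.5,11.0)/a=-7.6,o=(597,7)/' h.py; python3 -c "
from h import *
to(566,-203,72,82)"
```

```text
pos [580.7 -87.3 244.7] ang 82.0 tilt 0.01 | turn y -0.002 shift x,y,z 0.038 4.317 -2.915 F [ 0.9  0.7 -0. ] w 85.7 t 39.0
```

{"method": "apply_moves", "body": {
  "targets": [
    [0.01, 0, -0.9, 0, 0, 0],
    [0.01, 0, -0.9, 0, 0, 0],
    [0.01, 0, -0.9, 0, 0, 0],
    [0, 0, -0.2, 0, 0, 0],
    [0, 0, 0, 0, 0, 0],
    [0, 0.8, 0, 0, 0, 0],
    [0, 0.8, 0, 0, 0, 0],
    [0, 0.6, 0, 0, 0, 0],
    [0, 0, 0, 0, 0, 0]
  ]
}}

```text
clock: 40.1
eef_pos: [565.1, -198.5, 155.2]
tool_rot: [-1.569, 0.004, -0.136]
force: [0.5, 0.7, -0.2]
width: 85.6
```

```bash
python3 -c "
from h import *
to(566,-203,72,82)"
```

```text
pos [ 565.1 -198.5  155.2] ang 82.2 tilt 0.26 | turn y 0.027 shift x,y,z 0.039 2.079 -0.108 F [ 0.5  0.7 -0.2] w 85.6 t 40.1
```

{"method": "apply_moves", "body": {
  "targets": [
    [0.02, 0.3, -0.11, 0, 0.03, 0],
    [0, 0.6, 0, 0, 0, 0],
    [0, 0.6, 0, 0, 0, 0],
    [0, 0.4, 0, 0, 0, 0],
    [0, 0.18, 0, 0, 0, 0],
    [0, 0, 0, 0, 0, 0]
  ]
}}

```text
clock: 40.85
eef_pos: [566.2, -205.7, 73.7]
tool_rot: [-1.571, -0.0, -0.142]
force: [-0.6, -0.6, 0.7]
width: 85.3
```

{"method": "apply_moves", "body": {
  "targets": [
    [0, 0, 0, 0, 0, 0],
    [0, 0, 0, 0, 0, 0],
    [0, 0, 0, 0, 0, 0],
    [0, 0, 0, 0, 0, 0],
    [0, 0, 0, 0, 0, 0],
    [0, 0, 0, 0, 0, 0],
    [0, 0, 0, 0, 0, 0]
  ],
  "jaw": -1
}}

```text
clock: 41.72
eef_pos: [566.7, -205.8, 74.6]
tool_rot: [-1.571, -0.001, -0.142]
force: [-0.4, 0.5, 5.8]
width: 43.0
```

{"method": "apply_moves", "body": {
  "targets": [
    [0, -0.3, 0, 0, 0, 0],
    [0, -0.6, 0, 0, 0, 0],
    [0, -0.8, 0, 0, 0, 0],
    [0, -0.8, 0, 0, 0, 0],
    [0, -0.6, 0, 0, 0, 0],
    [0, -0.3, 0, 0, 0, 0],
    [0, 0, 0, 0, 0, 0],
    [0, 0, 0, 0, 0, 0]
  ]
}}

```text
clock: 42.72
eef_pos: [565.3, -205.4, 208.6]
tool_rot: [-1.57, 0.002, -0.142]
force: [-0.4, 0.4, -1.2]
width: 42.3
```

```bash
python3 -c "
from h import *
to(*b2w(0,55.5),190,82)
a=snap('scene','s7.png');b=snap('top','t7.png')
c=np.zeros((600,800,3),np.uint8)
c[:,:400]=cv2.resize(a[170:320,340:440],(400,600),interpolation=cv2.INTER_CUBIC)[:,:,::-1];c[:,400:]=cv2.resize(b[120:270,350:450],(400,600),interpolation=cv2.INTER_CUBIC)[:,:,::-1]
cv2.imwrite('pics/c10.png',c)"
```

```text
pos [ 565.3 -205.4  208.6] ang 81.8 tilt 0.12 | turn y -0.019 shift x,y,z 0.036 0.465 6.757 F [-0.4  0.4 -1.2] w 42.3 t 42.7
```

View pics/c10.png

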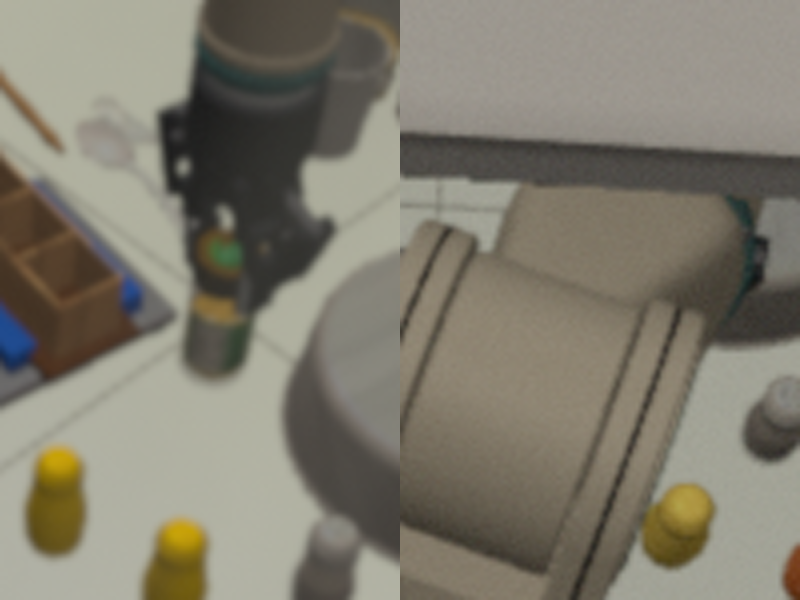

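The crop shows the green jar hanging upright in the gripper, cap centre at crop (225,250). The grey shaker hasn't moved. I'll estimate the jar's offset from the TCP.

```bash
python3 -c "
from h import *
f=lambda u,v:(340+u/4,170+v/4)
print(onz('scene',*f(223,250),239).round(1), onz('scene',*f(214,360),136).round(1),read_state()['eef_pos'])
print(b2w(0,55.5))"
```

```text
[ 564.7 -200.6  239. ] [ 569.5 -204.   136. ] [ 565.36113602 -205.44653489  208.47620831]
(np.float64(604.3402296592703), np.float64(62.01246248396056))
```

{"method": "apply_moves", "body": {
  "targets": [
    [0.01, 0, 0.5, 0, 0, 0],
    [0.01, 0, 0.8, 0, 0, 0],
    [0, 0, 0.8, 0, 0, 0],
    [0, 0, 0.8, 0, 0, 0],
    [0, 0, 0.8, 0, 0, 0],
    [0, 0, 0.8, 0, 0, 0],
    [0, 0, 0.8, 0, 0, 0],
    [0, 0, 0.7, 0, 0, 0],
    [0, 0, 0.5, 0, 0, 0],
    [0, 0, 0.2, 0, 0, 0],
    [0, 0, 0, 0, 0, 0],
    [0, 0, 0, 0, 0, 0]
  ]
}}

```text
clock: 44.32
eef_pos: [604.8, 57.9, 209.7]
tool_rot: [-1.572, 0.0, -0.144]
force: [-0.1, 0.0, -1.7]
width: 42.3
```

```bash
python3 -c "
from h import *
to(*b2w(0,55.5),128,82)"
```

```text
pos [604.8  57.9 209.7] ang 81.7 tilt 0.06 | turn y -0.032 shift x,y,z -0.026 2.041 0.101 F [-0.1  0.  -1.7] w 42.3 t 44.3
```

{"method": "apply_moves", "body": {
  "targets": [
    [-0.02, 0, 0.1, 0, -0.03, 0],
    [0, 0.4, 0, 0, 0, 0],
    [0, 0.5, 0, 0, 0, 0],
    [0, 0.2, 0, 0, 0, 0],
    [0, 0, 0, 0, 0, 0],
    [0, 0, 0, 0, 0, 0]
  ]
}}

```text
clock: 45.08
eef_pos: [605.1, 63.6, 166.1]
tool_rot: [-1.571, -0.001, -0.138]
force: [0.1, -0.3, -0.8]
width: 42.5
```

```bash
python3 -c "
from h import *
to(*b2w(0,55.5),103,82)"
```

```text
pos [605.1  63.6 166.1] ang 82.1 tilt 0.05 | turn y 0.01 shift x,y,z -0.013 1.578 -0.041 F [ 0.1 -0.3 -0.8] w 42.5 t 45.1
```

{"method": "apply_moves", "body": {
  "targets": [
    [-0.01, 0.1, -0.03, 0, 0, 0],
    [0, 0.15, 0, 0, 0, 0],
    [0, 0.15, 0, 0, 0, 0],
    [0, 0, 0, 0, 0, 0]
  ]
}}

```text
clock: 45.58
eef_pos: [603.6, 62.4, 149.0]
tool_rot: [-1.571, 0.001, -0.138]
force: [0.0, -0.3, -0.4]
width: 42.2
```

{"method": "apply_moves", "body": {
  "targets": [
    [0, 0.2, 0, 0, 0, 0],
    [0, 0.2, 0, 0, 0, 0],
    [0, 0, 0, 0, 0, 0]
  ]
}}

```text
clock: 45.95
eef_pos: [603.4, 62.3, 132.7]
tool_rot: [-1.571, 0.002, -0.138]
force: [0.1, -0.2, -1.7]
width: 42.7
```

In the compartment without contact. I'll keep lowering to the floor.

{"method": "apply_moves", "body": {
  "targets": [
    [0, 0.2, 0, 0, 0, 0],
    [0, 0.2, 0, 0, 0, 0],
    [0, 0.15, 0, 0, 0, 0],
    [0, 0.1, 0, 0, 0, 0],
    [0, 0.05, 0, 0, 0, 0],
    [0, 0, 0, 0, 0, 0]
  ]
}}

```text
clock: 46.7
eef_pos: [604.1, 62.4, 105.6]
tool_rot: [-1.571, 0.0, -0.138]
force: [0.6, -0.0, -0.4]
width: 42.5
```

{"method": "apply_moves", "body": {
  "targets": [
    [0, 0.06, 0, 0, 0, 0],
    [0, 0, 0, 0, 0, 0]
  ]
}}

```text
clock: 46.95
eef_pos: [604.0, 62.4, 103.2]
tool_rot: [-1.571, 0.0, -0.138]
force: [0.1, -1.5, -0.4]
width: 42.6
```

{"method": "apply_moves", "body": {
  "targets": [
    [0, 0, 0, 0, 0, 0],
    [0, 0, 0, 0, 0, 0],
    [0, 0, 0, 0, 0, 0],
    [0, 0, 0, 0, 0, 0],
    [0, -0.4, 0, 0, 0, 0],
    [0, -0.6, 0, 0, 0, 0],
    [0, -0.8, 0, 0, 0, 0],
    [0, -0.9, 0, 0, 0, 0],
    [0, -0.6, 0, 0, 0, 0],
    [0, 0, 0, 0, 0, 0]
  ],
  "jaw": 1
}}

```text
clock: 48.2
eef_pos: [605.7, 62.6, 238.5]
tool_rot: [-1.569, -0.006, -0.138]
force: [0.1, -0.2, -1.0]
width: 85.4
```

```bash
python3 -c "
from h import *
to(556.5,-327,60,82)
b=snap('top','t8.png')
h=cv2.cvtColor(b,cv2.COLOR_RGB2GRAY)
cv2.imwrite('pics/c11.png',cv2.resize(b[150:300,270:470],(800,600),interpolation=cv2.INTER_CUBIC)[:,:,::-1])"
```

```text
pos [605.7  62.6 238.5] ang 82.1 tilt 0.33 | turn y 0.01 shift x,y,z 0.138 4.461 -9.816 F [ 0.1 -0.2 -1. ] w 85.4 t 48.2
```

{"method": "apply_moves", "body": {
  "targets": [
    [0.01, 0, -0.7, 0, 0, 0],
    [0.01, 0, -0.9, 0, 0, 0],
    [0.01, 0, -0.9, 0, 0, 0],
    [0.01, 0, -0.9, 0, 0, 0],
    [0.01, 0, -0.9, 0, 0, 0],
    [0.01, 0, -0.9, 0, 0, 0],
    [0.01, 0, -0.9, 0, 0, 0],
    [0.01, 0, -0.9, 0, 0, 0],
    [0.01, 0, -0.9, 0, 0, 0],
    [0.01, 0, -0.9, 0, 0, 0],
    [0.01, 0, -0.8, 0, 0, 0],
    [0, 0, 0, 0, 0, 0]
  ]
}}

```text
clock: 49.75
eef_pos: [553.3, -322.0, 233.9]
tool_rot: [-1.572, 0.003, -0.143]
force: [0.5, 0.1, -0.1]
width: 85.5
```

```bash
python3 -c "
from h import *
to(556.5,-327,60,82)
a=snap('scene','s8.png');b=snap('top','t9.png')
c=np.zeros((600,800,3),np.uint8)
c[:,:400]=cv2.resize(a[230:380,360:460],(400,600),interpolation=cv2.INTER_CUBIC)[:,:,::-1];c[:300,400:]=cv2.resize(b[170:270,260:394],(400,300),interpolation=cv2.INTER_CUBIC)[:,:,::-1]
c[300:,400:]=cv2.resize(a[180:280,290:423],(400,300),interpolation=cv2.INTER_CUBIC)[:,:,::-1]
cv2.imwrite('pics/c12.png',c)"
```

```text
pos [ 553.3 -322.   233.9] ang 81.8 tilt 0.18 | turn y -0.027 shift x,y,z 0.096 4.346 -0.112 F [ 0.5  0.1 -0.1] w 85.5 t 49.8
```

View pics/c12.png

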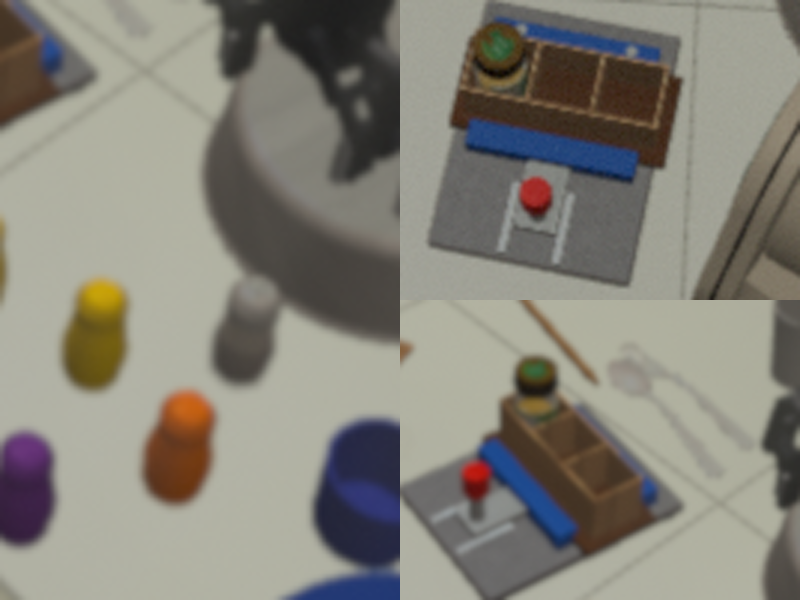

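The crop shows the green jar standing in the +y compartment. The grey shaker is unmoved at crop (255,290), with the gripper above it. I'll descend on it.

{"method": "apply_moves", "body": {
  "targets": [
    [0.09, 0.5, -0.11, 0, -0.03, 0],
    [0, 0.8, 0, 0, 0, 0],
    [0, 0.8, 0, 0, 0, 0],
    [0, 0.7, 0, 0, 0, 0],
    [0, 0, 0, 0, 0, 0]
  ]
}}

```text
clock: 50.48
eef_pos: [556.8, -321.1, 119.8]
tool_rot: [-1.568, 0.006, -0.132]
force: [0.1, 0.6, 0.9]
width: 85.7
```

```bash
python3 -c "
from h import *
to(556.5,-327,60,82)"
```

```text
pos [ 556.8 -321.1  119.8] ang 82.4 tilt 0.39 | turn y 0.054 shift x,y,z 0.013 1.495 -0.148 F [0.1 0.6 0.9] w 85.7 t 50.5
```

{"method": "apply_moves", "body": {
  "targets": [
    [0, 0.2, -0.13, 0, 0.05, 0],
    [0, 0.4, 0, 0, 0, 0],
    [0, 0.4, 0, 0, 0, 0],
    [0, 0.3, 0, 0, 0, 0],
    [0, 0.18, 0, 0, 0, 0],
    [0, 0, 0, 0, 0, 0]
  ]
}}

```text
clock: 51.22
eef_pos: [557.5, -328.3, 63.4]
tool_rot: [-1.57, 0.001, -0.141]
force: [-0.2, 0.2, 1.2]
width: 85.6
```

{"method": "apply_moves", "body": {
  "targets": [
    [0, 0, 0, 0, 0, 0],
    [0, 0, 0, 0, 0, 0],
    [0, 0, 0, 0, 0, 0],
    [0, 0, 0, 0, 0, 0],
    [0, 0, 0, 0, 0, 0],
    [0, 0, 0, 0, 0, 0],
    [0, 0, 0, 0, 0, 0]
  ],
  "jaw": -1
}}

```text
clock: 52.1
eef_pos: [558.3, -328.6, 64.9]
tool_rot: [-1.571, -0.001, -0.141]
force: [-0.5, 0.6, 5.1]
width: 31.1
```

{"method": "apply_moves", "body": {
  "targets": [
    [0, -0.15, 0, 0, 0, 0],
    [0, -0.3, 0, 0, 0, 0],
    [0, -0.5, 0, 0, 0, 0],
    [0, -0.7, 0, 0, 0, 0],
    [0, -0.7, 0, 0, 0, 0],
    [0, -0.7, 0, 0, 0, 0],
    [0, -0.4, 0, 0, 0, 0],
    [0, 0, 0, 0, 0, 0],
    [0, 0, 0, 0, 0, 0]
  ]
}}

```text
clock: 53.22
eef_pos: [557.2, -328.1, 201.2]
tool_rot: [-1.57, 0.002, -0.141]
force: [0.7, -0.8, -1.5]
width: 31.0
```

```bash
python3 -c "
from h import *
to(*b2w(0,-55.5),150,82)
a=snap('scene','s9.png')
cv2.imwrite('pics/c13.png',cv2.resize(a[200:350,370:470],(400,600),interpolation=cv2.INTER_CUBIC)[:,:,::-1])"
```

```text
pos [ 557.2 -328.1  201.2] ang 81.9 tilt 0.11 | turn y -0.009 shift x,y,z -0.17 1.279 7.048 F [ 0.7 -0.8 -1.5] w 31.0 t 53.2
```

View pics/c13.png

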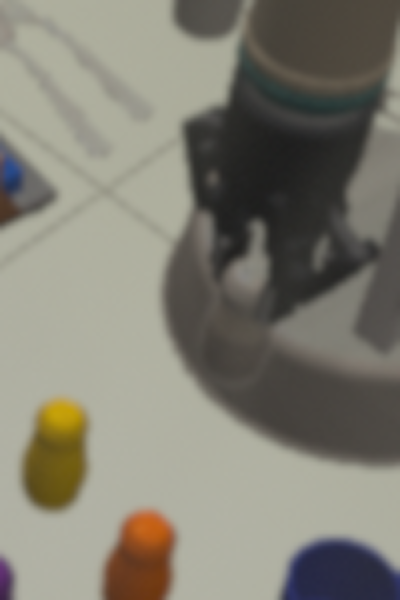

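The grey shaker hangs in the gripper, dome at (245,270) and foot at about (233,385) in the crop. I'll work out its offset.

```bash
python3 -c "
from h import *
f=lambda u,v:(370+u/4,200+v/4)
e=read_state()['eef_pos'];print(e)
for h in(0,22,64,85):print(h,proj('scene',(e[0],e[1],136.3+h)), [round(4*(a-b)) for a,b in zip(proj('scene',(e[0],e[1],136.3+h)),(370,200))])
for h in(0,85):print('off x+4',[round(4*(a-b)) for a,b in zip(proj('scene',(e[0]+4,e[1],136.3+h)),(370,200))])
"
```

```text
[ 557.04292966 -328.08146999  200.83701171]
0 (np.float64(427.32603762490936), np.float64(291.4686094988086)) [229, 366]
22 (np.float64(428.8334213311173), np.float64(285.9585728550874)) [235, 344]
64 (np.float64(431.8397239658248), np.float64(274.9694414142113)) [247, 300]
85 (np.float64(433.4099666530983), np.float64(269.22963229276485)) [254, 277]
off x+4 [234, 362]
off x+4 [258, 273]
```

{"method": "apply_moves", "body": {
  "targets": [
    [-0.02, 0, 0.5, 0, 0, 0],
    [-0.02, 0, 0.8, 0, 0, 0],
    [-0.02, 0, 0.8, 0, 0, 0],
    [-0.02, 0, 0.8, 0, 0, 0],
    [-0.02, 0, 0.8, 0, 0, 0],
    [-0.02, 0, 0.8, 0, 0, 0],
    [-0.02, 0, 0.8, 0, 0, 0],
    [-0.02, 0, 0.8, 0, 0, 0],
    [-0.01, 0, 0.5, 0, 0, 0],
    [0, 0, 0.3, 0, 0, 0],
    [0, 0, 0, 0, 0, 0],
    [0, 0, 0, 0, 0, 0]
  ]
}}

```text
clock: 54.78
eef_pos: [589.7, -55.9, 202.0]
tool_rot: [-1.572, 0.0, -0.143]
force: [-0.7, -1.4, -1.5]
width: 30.7
```

```bash
python3 -c "
from h import *
to(*b2w(0,-55.5),150,82)
e=read_state()['eef_pos']
a=snap('scene','s10.png');b=snap('top','t10.png')
f=lambda p:[(4*(x-y)) for x,y in zip(p,(310,150))]
print('tcp axis px',f(proj('scene',(e[0],e[1],e[2]-64.9))),f(proj('scene',(e[0],e[1],e[2]+20))))
cv2.imwrite('pics/c14.png',cv2.resize(a[150:300,310:410],(400,600),interpolation=cv2.INTER_CUBIC)[:,:,::-1])"
```

```text
pos [589.7 -55.9 202. ] ang 81.8 tilt 0.06 | turn y -0.022 shift x,y,z -0.028 1.301 0.196 F [-0.7 -1.4 -1.5] w 30.7 t 54.8
tcp axis px [np.float64(198.3961489796011), np.float64(303.66303046919654)] [np.float64(205.34446219632218), np.float64(212.9314475681515)]
```

View pics/c14.png

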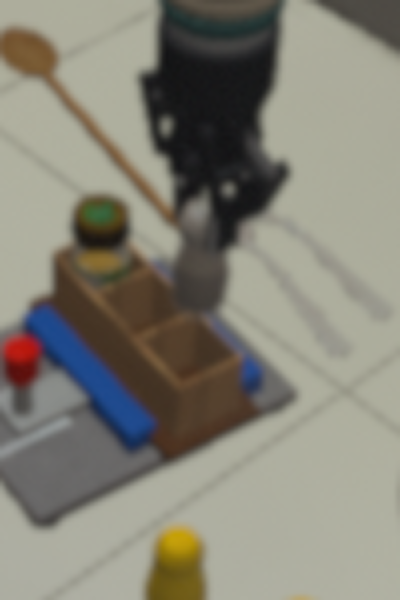

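The crop shows the shaker upright above the -y compartment and the green jar in place at (100,225). I'll insert it.

{"method": "apply_moves", "body": {
  "targets": [
    [-0.02, 0, 0.19, 0, -0.02, 0],
    [0, 0.4, 0, 0, 0, 0],
    [0, 0.5, 0, 0, 0, 0],
    [0, 0.25, 0, 0, 0, 0],
    [0, 0, 0, 0, 0, 0],
    [0, 0, 0, 0, 0, 0]
  ]
}}

```text
clock: 55.62
eef_pos: [590.5, -46.7, 156.4]
tool_rot: [-1.571, -0.001, -0.138]
force: [-0.2, -0.3, -1.0]
width: 31.4
```

```bash
python3 -c "
from h import *
to(*b2w(0,-55.5),93,82)"
```

```text
pos [590.5 -46.7 156.4] ang 82.1 tilt 0.05 | turn y 0.011 shift x,y,z -0.018 1.586 -0.035 F [-0.2 -0.3 -1. ] w 31.4 t 55.6
```

{"method": "apply_moves", "body": {
  "targets": [
    [-0.02, 0.1, -0.03, 0, 0, 0],
    [0, 0.15, 0, 0, 0, 0],
    [0, 0.15, 0, 0, 0, 0],
    [0, 0, 0, 0, 0, 0]
  ]
}}

```text
clock: 56.12
eef_pos: [588.7, -47.7, 139.4]
tool_rot: [-1.571, 0.001, -0.138]
force: [-0.6, 0.9, -1.2]
width: 31.1
```

{"method": "apply_moves", "body": {
  "targets": [
    [0, 0.2, 0, 0, 0, 0],
    [0, 0.2, 0, 0, 0, 0],
    [0, 0, 0, 0, 0, 0]
  ]
}}

```text
clock: 56.5
eef_pos: [588.5, -47.7, 123.1]
tool_rot: [-1.571, 0.002, -0.138]
force: [0.2, 1.0, -0.2]
width: 30.9
```

{"method": "apply_moves", "body": {
  "targets": [
    [0, 0.2, 0, 0, 0, 0],
    [0, 0.2, 0, 0, 0, 0],
    [0, 0.15, 0, 0, 0, 0],
    [0, 0.1, 0, 0, 0, 0],
    [0, 0.05, 0, 0, 0, 0],
    [0, 0, 0, 0, 0, 0]
  ]
}}

```text
clock: 57.25
eef_pos: [589.2, -47.8, 96.0]
tool_rot: [-1.571, 0.0, -0.138]
force: [0.5, 0.2, -1.2]
width: 30.7
```

{"method": "apply_moves", "body": {
  "targets": [
    [0, 0.04, 0, 0, 0, 0],
    [0, 0, 0, 0, 0, 0]
  ]
}}

```text
clock: 57.5
eef_pos: [589.2, -47.7, 94.5]
tool_rot: [-1.571, -0.0, -0.138]
force: [-0.5, 0.6, -1.4]
width: 31.3
```

{"method": "apply_moves", "body": {
  "targets": [
    [0, 0.03, 0, 0, 0, 0],
    [0, 0, 0, 0, 0, 0],
    [0, 0, 0, 0, 0, 0],
    [0, 0, 0, 0, 0, 0],
    [0, -0.3, 0, 0, 0, 0],
    [0, -0.5, 0, 0, 0, 0],
    [0, -0.7, 0, 0, 0, 0],
    [0, -0.8, 0, 0, 0, 0],
    [0, -0.8, 0, 0, 0, 0],
    [0, -0.7, 0, 0, 0, 0],
    [0, 0, 0, 0, 0, 0]
  ],
  "jaw": 1
}}

```text
clock: 58.88
eef_pos: [590.8, -47.9, 248.5]
tool_rot: [-1.57, -0.006, -0.138]
force: [-0.6, -0.8, -0.5]
width: 85.9
```

{"method": "apply_moves", "body": {
  "targets": [
    [0, 0, 0, 0, 0.95, 0],
    [0, 0, 0, 0, 0.95, 0],
    [0, 0, 0, 0, 0.95, 0],
    [0, 0, 0, 0, 0.95, 0],
    [0, 0, 0, 0, 0.95, 0],
    [0, 0, 0, 0, 0.95, 0],
    [0, 0, 0, 0, 0.95, 0],
    [0, 0, 0, 0, 0.95, 0],
    [0, 0, 0, 0, 0, 0]
  ]
}}

```text
clock: 60.0
eef_pos: [588.7, -47.6, 244.7]
tool_rot: [-1.572, 0.0, -1.198]
force: [0.1, 0.6, -0.1]
width: 85.6
```

```bash
python3 -c "
from h import *
to(506.3,384.9,136,20.8)"
```

```text
pos [588.7 -47.6 244.7] ang 21.4 tilt 0.08 | turn y 0.072 shift x,y,z -10.838 2.717 1.915 F [ 0.1  0.6 -0.1] w 85.6 t 60.0
```

{"method": "apply_moves", "body": {
  "targets": [
    [0, 0, 0, 0, 0.07, 0],
    [-0.9, 0, 0.16, 0, 0, 0],
    [-0.9, 0, 0.16, 0, 0, 0],
    [-0.9, 0, 0.16, 0, 0, 0],
    [-0.9, 0, 0.16, 0, 0, 0],
    [-0.9, 0, 0.16, 0, 0, 0],
    [-0.9, 0, 0.16, 0, 0, 0],
    [-0.9, 0, 0.16, 0, 0, 0],
    [-0.9, 0, 0.16, 0, 0, 0],
    [-0.9, 0, 0.16, 0, 0, 0],
    [-0.9, 0, 0.16, 0, 0, 0],
    [-0.9, 0, 0.16, 0, 0, 0]
  ]
}}

```text
clock: 61.5
eef_pos: [514.6, 348.5, 245.2]
tool_rot: [-1.571, 0.0, -1.208]
force: [0.2, -0.2, -1.1]
width: 85.4
```

{"method": "apply_moves", "body": {
  "targets": [
    [-0.9, 0, 0.16, 0, 0, 0],
    [0, 0, 0, 0, 0, 0],
    [0, 0, 0, 0, 0, 0]
  ]
}}

```text
clock: 61.88
eef_pos: [508.3, 382.4, 245.1]
tool_rot: [-1.571, -0.001, -1.209]
force: [0.4, 0.9, -0.3]
width: 85.1
```

```bash
python3 -c "
from h import *
to(506.3,384.9,136,20.8)
b=snap('top','t11.png');a=snap('scene','s11.png')
c=np.zeros((600,800,3),np.uint8)
c[:,:400]=cv2.resize(a[170:290,290:370],(400,600),interpolation=cv2.INTER_CUBIC)[:,:,::-1];c[:600,400:]=cv2.resize(b[160:280,270:350],(400,600),interpolation=cv2.INTER_CUBIC)[:,:,::-1]
cv2.imwrite('pics/c15.png',c)"
```

```text
pos [508.3 382.4 245.1] ang 20.7 tilt 0.07 | turn y -0.008 shift x,y,z -0.076 2.727 -0.026 F [ 0.4  0.9 -0.3] w 85.1 t 61.9
```

View pics/c15.png

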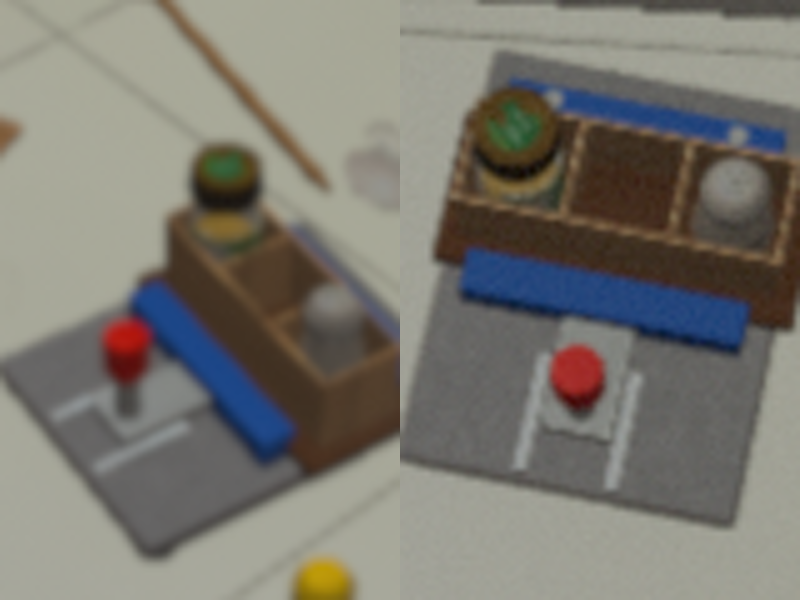

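The crop shows both jars upright in the end compartments: green at (225,190) and grey at (333,320) in the scene half. The base is still clamped, so I'll fetch the lid.

{"method": "apply_moves", "body": {
  "targets": [
    [-0.07, 0.5, -0.02, 0, 0, 0],
    [0, 0.7, 0, 0, 0, 0],
    [0, 0.7, 0, 0, 0, 0],
    [0, 0.5, 0, 0, 0, 0],
    [0, 0.3, 0, 0, 0, 0],
    [0, 0, 0, 0, 0, 0],
    [0, 0, 0, 0, 0, 0]
  ]
}}

```text
clock: 62.85
eef_pos: [507.1, 385.9, 138.2]
tool_rot: [-1.569, 0.0, -1.209]
force: [-0.2, 0.4, 0.8]
width: 85.5
```

{"method": "apply_moves", "body": {
  "targets": [
    [0, 0, 0, 0, 0, 0],
    [0, 0, 0, 0, 0, 0],
    [0, 0, 0, 0, 0, 0],
    [0, 0, 0, 0, 0, 0],
    [0, 0, 0, 0, 0, 0],
    [0, 0, 0, 0, 0, 0],
    [0, 0, 0, 0, 0, 0],
    [0, 0, 0, 0, 0, 0]
  ],
  "jaw": -1
}}

```text
clock: 63.85
eef_pos: [506.9, 386.1, 137.7]
tool_rot: [-1.57, 0.0, -1.209]
force: [1.5, 0.1, 3.8]
width: 18.9
```

```bash
python3 -c "
from h import *
to(506.3,384.9,134,20.8)"
```

```text
pos [506.9 386.1 137.7] ang 20.7 tilt 0.08 | turn y -0.009 shift x,y,z 0.022 0.092 -0.025 F [1.5 0.1 3.8] w 18.9 t 63.9
```

{"method": "apply_moves", "body": {
  "targets": [
    [0, -0.2, 0, 0, 0, 0],
    [0, -0.5, 0, 0, 0, 0],
    [0, -0.7, 0, 0, 0, 0],
    [0, -0.8, 0, 0, 0, 0],
    [0, -0.8, 0, 0, 0, 0],
    [0, -0.7, 0, 0, 0, 0],
    [0, 0, 0, 0, 0.9, 0],
    [0, 0, 0, 0, 0.9, 0],
    [0, 0, 0, 0, 0.9, 0],
    [0, 0, 0, 0, 0.88, 0],
    [0, 0, 0, 0, 0, 0]
  ]
}}

```text
clock: 65.22
eef_pos: [505.3, 385.4, 284.6]
tool_rot: [-1.573, -0.002, -1.708]
force: [-0.5, 0.9, -1.8]
width: 18.6
```

```bash
python3 -c "
from h import *
to(597.4,6.7,159.7,-7.9)"
```

```text
pos [505.3 385.4 284.6] ang -7.8 tilt 0.16 | turn y 0.008 shift x,y,z 9.061 3.121 3.581 F [-0.5  0.9 -1.8] w 18.6 t 65.2
```

{"method": "apply_moves", "body": {
  "targets": [
    [0.5, 0, 0.2, 0, 0, 0],
    [0.8, 0, 0.32, 0, 0, 0],
    [0.8, 0, 0.32, 0, 0, 0],
    [0.8, 0, 0.32, 0, 0, 0],
    [0.8, 0, 0.32, 0, 0, 0],
    [0.8, 0, 0.32, 0, 0, 0],
    [0.8, 0, 0.32, 0, 0, 0],
    [0.8, 0, 0.32, 0, 0, 0],
    [0.8, 0, 0.32, 0, 0, 0],
    [0.8, 0, 0.31, 0, 0, 0],
    [0.8, 0, 0.31, 0, 0, 0],
    [0.4, 0, 0.16, 0, 0, 0]
  ]
}}

```text
clock: 66.72
eef_pos: [597.1, 9.5, 285.6]
tool_rot: [-1.571, -0.002, -1.712]
force: [-0.2, -0.7, -2.8]
width: 18.1
```

{"method": "apply_moves", "body": {
  "targets": [
    [0.1, 0, 0.04, 0, 0, 0],
    [0, 0, 0, 0, 0, 0],
    [0, 0, 0, 0, 0, 0],
    [0, 0, 0, 0, 0, 0]
  ]
}}

```text
clock: 67.22
eef_pos: [598.6, 10.8, 285.2]
tool_rot: [-1.571, 0.0, -1.707]
force: [0.1, 0.4, -1.7]
width: 18.8
```

```bash
python3 -c "
from h import *
to(597.4,6.7,159.7,-7.9)"
```

```text
pos [598.6  10.8 285.2] ang -7.8 tilt 0.03 | turn y 0.013 shift x,y,z 0.106 3.138 -0.014 F [ 0.1  0.4 -1.7] w 18.8 t 67.2
```

{"method": "apply_moves", "body": {
  "targets": [
    [0.1, 0, -0.01, 0, 0.01, 0],
    [0, 0.3, 0, 0, 0, 0],
    [0, 0.4, 0, 0, 0, 0],
    [0, 0.4, 0, 0, 0, 0],
    [0, 0.3, 0, 0, 0, 0],
    [0, 0.1, 0, 0, 0, 0],
    [0, 0, 0, 0, 0, 0],
    [0, 0, 0, 0, 0, 0]
  ]
}}

```text
clock: 68.22
eef_pos: [598.2, 5.5, 225.9]
tool_rot: [-1.57, 0.0, -1.71]
force: [-0.9, 0.2, -1.4]
width: 18.9
```

```bash
python3 -c "
from h import *
to(597.4,6.7,159.7,-7.9)"
```

```text
pos [598.2   5.5 225.9] ang -8.0 tilt 0.07 | turn y -0.012 shift x,y,z -0.026 1.654 -0.023 F [-0.9  0.2 -1.4] w 18.9 t 68.2
```

{"method": "apply_moves", "body": {
  "targets": [
    [-0.03, 0.1, -0.02, 0, 0, 0],
    [0, 0.1, 0, 0, 0, 0],
    [0, 0.1, 0, 0, 0, 0],
    [0, 0.1, 0, 0, 0, 0],
    [0, 0, 0, 0, 0, 0]
  ]
}}

```text
clock: 68.85
eef_pos: [597.8, 6.7, 210.7]
tool_rot: [-1.568, 0.001, -1.71]
force: [0.2, -0.1, -2.3]
width: 19.1
```

{"method": "apply_moves", "body": {
  "targets": [
    [0, 0.1, 0, 0, 0, 0],
    [0, 0.1, 0, 0, 0, 0],
    [0, 0.1, 0, 0, 0, 0],
    [0, 0, 0, 0, 0, 0]
  ]
}}

```text
clock: 69.35
eef_pos: [598.8, 6.6, 198.5]
tool_rot: [-1.567, 0.0, -1.711]
force: [0.1, -0.4, 9.7]
width: 18.8
```

{"method": "apply_moves", "body": {
  "targets": [
    [0, 0.12, 0, 0, 0, 0],
    [0, 0.12, 0, 0, 0, 0],
    [0, 0.12, 0, 0, 0, 0],
    [0, 0, 0, 0, 0, 0]
  ]
}}

```text
clock: 69.85
eef_pos: [598.2, 6.7, 183.0]
tool_rot: [-1.569, 0.0, -1.711]
force: [1.1, -0.8, 4.6]
width: 18.8
```

{"method": "apply_moves", "body": {
  "targets": [
    [0, 0.12, 0, 0, 0, 0],
    [0, 0.12, 0, 0, 0, 0],
    [0, 0, 0, 0, 0, 0]
  ]
}}

```text
clock: 70.22
eef_pos: [598.1, 6.7, 173.4]
tool_rot: [-1.569, 0.0, -1.711]
force: [1.8, 0.5, 4.7]
width: 18.3
```

{"method": "apply_moves", "body": {
  "targets": [
    [0, 0.1, 0, 0, 0, 0],
    [0, 0.1, 0, 0, 0, 0],
    [0, 0.08, 0, 0, 0, 0],
    [0, 0, 0, 0, 0, 0]
  ]
}}

```text
clock: 70.72
eef_pos: [598.2, 6.7, 162.4]
tool_rot: [-1.569, 0.0, -1.71]
force: [1.6, -0.4, 5.7]
width: 18.8
```

{"method": "apply_moves", "body": {
  "targets": [
    [0, 0.06, 0, 0, 0, 0],
    [0, 0.05, 0, 0, 0, 0],
    [0, 0, 0, 0, 0, 0]
  ]
}}

```text
clock: 71.1
eef_pos: [599.2, 6.7, 159.5]
tool_rot: [-1.566, 0.001, -1.711]
force: [1.1, 0.1, 13.9]
width: 18.6
```

{"method": "apply_moves", "body": {
  "targets": [
    [0, 0.07, 0, 0, 0, 0],
    [0, 0.04, 0, 0, 0, 0],
    [0, 0, 0, 0, 0, 0]
  ]
}}

```text
clock: 71.47
eef_pos: [599.5, 6.6, 159.4]
tool_rot: [-1.565, 0.003, -1.711]
force: [-6.8, 1.3, 42.7]
width: 18.7
```

{"method": "apply_moves", "body": {
  "targets": [
    [0, -0.12, 0, 0, 0, 0],
    [0, 0, 0, 0, 0, 0],
    [0, 0, 0, 0, 0, 0]
  ]
}}

```text
clock: 71.85
eef_pos: [598.7, 6.7, 159.5]
tool_rot: [-1.568, 0.001, -1.71]
force: [0.8, 0.3, 14.5]
width: 18.7
```

{"method": "apply_moves", "body": {
  "targets": [
    [0, 0, 0, 0, 0, 0],
    [0, 0, 0, 0, 0, 0],
    [0, 0, 0, 0, 0, 0],
    [0, 0, 0, 0, 0, 0],
    [0, -0.5, 0, 0, 0, 0],
    [0, -0.6, 0, 0, 0, 0],
    [0, -0.7, 0, 0, 0, 0],
    [0, -0.6, 0, 0, 0, 0],
    [0, 0, 0, 0, 0, 0]
  ],
  "jaw": 1
}}

```text
clock: 72.97
eef_pos: [598.2, 6.7, 255.7]
tool_rot: [-1.567, 0.001, -1.71]
force: [-0.4, 0.5, -0.4]
width: 85.3
```

{"method": "apply_moves", "body": {
  "targets": [
    [0, 0, 0, 0, -0.94, 0],
    [0, 0, 0, 0, -0.94, 0],
    [0, 0, 0, 0, -0.94, 0],
    [0, 0, 0, 0, -0.94, 0],
    [0, 0, 0, 0, -0.94, 0],
    [0, 0, 0, 0, -0.94, 0],
    [0, 0, 0, 0, -0.94, 0],
    [0, 0, 0, 0, -0.94, 0],
    [0, 0, 0, 0, -0.94, 0],
    [0, 0, 0, 0, -0.94, 0],
    [0, 0, 0, 0, -0.94, 0],
    [0, 0, 0, 0, -0.92, 0]
  ]
}}

```text
clock: 74.47
eef_pos: [596.3, 7.0, 252.6]
tool_rot: [-1.571, 0.002, -0.134]
force: [0.4, -0.1, 0.9]
width: 85.1
```

```bash
python3 -c "
from h import *
to(497,25,65,82)"
```

```text
pos [596.3   7.  252.6] ang 82.3 tilt 0.14 | turn y 0.043 shift x,y,z -2.52 4.69 0.1 F [ 0.4 -0.1  0.9] w 85.1 t 74.5
```

{"method": "apply_moves", "body": {
  "targets": [
    [-0.84, 0, 0.04, 0, 0.04, 0],
    [-0.84, 0, 0.03, 0, 0, 0],
    [-0.84, 0, 0.03, 0, 0, 0],
    [0, 0, 0, 0, 0, 0],
    [0, 0.7, 0, 0, 0, 0],
    [0, 0.8, 0, 0, 0, 0],
    [0, 0.8, 0, 0, 0, 0],
    [0, 0.8, 0, 0, 0, 0],
    [0, 0.8, 0, 0, 0, 0],
    [0, 0.5, 0, 0, 0, 0],
    [0, 0.28, 0, 0, 0, 0],
    [0, 0, 0, 0, 0, 0]
  ]
}}

```text
clock: 75.97
eef_pos: [497.7, 25.0, 66.0]
tool_rot: [-1.571, 0.001, -0.144]
force: [-0.1, 0.1, -0.0]
width: 85.2
```

{"method": "apply_moves", "body": {
  "targets": [
    [0, 0, 0, 0, 0, 0],
    [0, 0, 0, 0, 0, 0],
    [0, 0, 0, 0, 0, 0],
    [0, 0, 0, 0, 0, 0],
    [0, 0, 0, 0, 0, 0],
    [0, 0, 0, 0, 0, 0],
    [0, 0, 0, 0, 0, 0]
  ],
  "jaw": -1
}}

```text
clock: 76.85
eef_pos: [498.1, 24.9, 67.7]
tool_rot: [-1.571, -0.001, -0.144]
force: [-1.4, -0.3, 5.9]
width: 26.3
```

{"method": "apply_moves", "body": {
  "targets": [
    [-0.15, 0, 0, 0, 0, 0],
    [-0.2, 0, 0, 0, 0, 0],
    [-0.2, 0, 0, 0, 0, 0],
    [-0.2, 0, 0, 0, 0, 0],
    [-0.2, 0, 0, 0, 0, 0],
    [-0.13, 0, 0, 0, 0, 0],
    [0, 0, 0, 0, 0, 0]
  ]
}}

```text
clock: 77.72
eef_pos: [455.1, 31.1, 67.6]
tool_rot: [-1.571, -0.001, -0.144]
force: [1.0, -1.5, 9.5]
width: 26.2
```

{"method": "apply_moves", "body": {
  "targets": [
    [0, 0, 0, 0, 0, 0],
    [0, 0, 0, 0, 0, 0],
    [0, 0, 0, 0, 0, 0],
    [0, 0, 0, 0, 0, 0],
    [0, -0.4, 0, 0, 0, 0],
    [0, -0.8, 0, 0, 0, 0],
    [0, -1, 0, 0, 0, 0],
    [0, -1, 0, 0, 0, 0],
    [0, -1, 0, 0, 0, 0],
    [0, -0.5, 0, 0, 0, 0],
    [0, 0, 0, 0, 0, 0]
  ],
  "jaw": 1
}}

```text
clock: 79.1
eef_pos: [455.9, 31.4, 256.1]
tool_rot: [-1.57, -0.003, -0.144]
force: [-0.5, -0.1, 0.3]
width: 85.4
```

{"method": "apply_moves", "body": {
  "targets": [
    [0, 0, 0, 0, 0.94, 0],
    [0, 0, 0, 0, 0.94, 0],
    [0, 0, 0, 0, 0.94, 0],
    [0, 0, 0, 0, 0.94, 0],
    [0, 0, 0, 0, 0.94, 0],
    [0, 0, 0, 0, 0.94, 0],
    [0, 0, 0, 0, 0.94, 0],
    [0, 0, 0, 0, 0.94, 0],
    [0, 0, 0, 0, 0.94, 0],
    [0, 0, 0, 0, 0.94, 0],
    [0, 0, 0, 0, 0.94, 0],
    [0, 0, 0, 0, 0.9, 0]
  ]
}}

```text
clock: 80.6
eef_pos: [454.1, 31.2, 253.5]
tool_rot: [-1.573, -0.001, -1.717]
force: [0.5, -0.4, -0.3]
width: 85.7
```

```bash
python3 -c "
from h import *
to(598,6.7,157,-7.9)"
```

```text
pos [454.1  31.2 253.5] ang -8.4 tilt 0.17 | turn y -0.062 shift x,y,z 0.113 2.412 3.647 F [ 0.5 -0.4 -0.3] w 85.7 t 80.6
```

{"method": "apply_moves", "body": {
  "targets": [
    [0.03, 0, 0.9, 0, -0.06, 0],
    [0.03, 0, 0.9, 0, 0, 0],
    [0.03, 0, 0.9, 0, 0, 0],
    [0.02, 0, 0.9, 0, 0, 0],
    [0, 0, 0.05, 0, 0, 0],
    [0, 0, 0, 0, 0, 0],
    [0, 0.5, 0, 0, 0, 0],
    [0, 0.6, 0, 0, 0, 0],
    [0, 0.6, 0, 0, 0, 0],
    [0, 0.5, 0, 0, 0, 0],
    [0, 0.2, 0, 0, 0, 0],
    [0, 0, 0, 0, 0, 0]
  ]
}}

```text
clock: 82.1
eef_pos: [598.4, 7.3, 158.7]
tool_rot: [-1.572, -0.0, -1.705]
force: [0.5, -1.0, -0.3]
width: 85.3
```

{"method": "apply_moves", "body": {
  "targets": [
    [0, 0, 0, 0, 0, 0],
    [0, 0, 0, 0, 0, 0],
    [0, 0, 0, 0, 0, 0],
    [0, 0, 0, 0, 0, 0],
    [0, 0, 0, 0, 0, 0],
    [0, 0, 0, 0, 0, 0],
    [0, 0, 0, 0, 0, 0],
    [0, 0, 0, 0, 0, 0]
  ],
  "jaw": -1
}}

```text
clock: 83.1
eef_pos: [599.8, 7.1, 159.4]
tool_rot: [-1.569, 0.0, -1.705]
force: [1.3, 0.6, 6.0]
width: 18.8
```

{"method": "apply_moves", "body": {
  "targets": [
    [0, -0.04, 0, 0, 0, 0],
    [0, 0, -0.12, 0, 0, 0],
    [0, 0, -0.15, 0, 0, 0],
    [0, 0, -0.15, 0, 0, 0],
    [0, 0, -0.1, 0, 0, 0],
    [0, 0, 0, 0, 0, 0],
    [0, 0, 0, 0, 0, 0]
  ]
}}

```text
clock: 83.98
eef_pos: [578.7, 9.9, 160.5]
tool_rot: [-1.571, 0.0, -1.705]
force: [-0.3, 0.5, -6.8]
width: 18.3
```

{"method": "apply_moves", "body": {
  "targets": [
    [0, -0.15, 0, 0, 0, 0],
    [0, -0.3, 0, 0, 0, 0],
    [0, -0.5, 0, 0, 0, 0],
    [0, -0.6, 0, 0, 0, 0],
    [0, -0.6, 0, 0, 0, 0],
    [0, -0.4, 0, 0, 0, 0],
    [0, 0, 0, 0, 0, 0],
    [0, 0, 0, 0, -0.9, 0],
    [0, 0, 0, 0, -0.9, 0],
    [0, 0, 0, 0, -0.9, 0],
    [0, 0, 0, 0, -0.87, 0],
    [0, 0, 0, 0, 0, 0]
  ]
}}

```text
clock: 85.48
eef_pos: [577.8, 9.8, 261.5]
tool_rot: [-1.573, 0.001, -1.208]
force: [0.7, -0.4, -7.6]
width: 18.0
```

```bash
python3 -c "
from h import *
to(506,385.5,148,20.8)"
```

```text
pos [577.8   9.8 261.5] ang 20.8 tilt 0.12 | turn y 0.0 shift x,y,z -9.418 2.837 1.656 F [ 0.7 -0.4 -7.6] w 18.0 t 85.5
```

{"method": "apply_moves", "body": {
  "targets": [
    [-0.5, 0, 0.08, 0, 0, 0],
    [-0.8, 0, 0.14, 0, 0, 0],
    [-0.8, 0, 0.14, 0, 0, 0],
    [-0.8, 0, 0.14, 0, 0, 0],
    [-0.8, 0, 0.14, 0, 0, 0],
    [-0.8, 0, 0.14, 0, 0, 0],
    [-0.8, 0, 0.14, 0, 0, 0],
    [-0.8, 0, 0.14, 0, 0, 0],
    [-0.8, 0, 0.14, 0, 0, 0],
    [-0.8, 0, 0.14, 0, 0, 0],
    [-0.8, 0, 0.14, 0, 0, 0],
    [-0.7, 0, 0.13, 0, 0, 0]
  ]
}}

```text
clock: 86.98
eef_pos: [505.4, 379.5, 261.9]
tool_rot: [-1.572, 0.001, -1.206]
force: [-0.1, -0.8, -7.4]
width: 18.7
```

{"method": "apply_moves", "body": {
  "targets": [
    [-0.2, 0, 0.05, 0, 0, 0],
    [0, 0, 0, 0, 0, 0],
    [0, 0, 0, 0, 0, 0],
    [0, 0, 0, 0, 0, 0]
  ]
}}

```text
clock: 87.48
eef_pos: [507.1, 383.4, 262.6]
tool_rot: [-1.571, -0.001, -1.209]
force: [0.6, 0.1, -7.0]
width: 18.8
```

```bash
python3 -c "
from h import *
to(506,385.5,148,20.8)"
```

```text
pos [507.1 383.4 262.6] ang 20.8 tilt 0.04 | turn y -0.005 shift x,y,z -0.058 2.865 -0.007 F [ 0.6  0.1 -7. ] w 18.8 t 87.5
```

{"method": "apply_moves", "body": {
  "targets": [
    [0, 0.4, 0, 0, 0, 0],
    [0, 0.6, 0, 0, 0, 0],
    [0, 0.6, 0, 0, 0, 0],
    [0, 0.5, 0, 0, 0, 0],
    [0, 0.3, 0, 0, 0, 0],
    [0, 0.15, 0, 0, 0, 0],
    [0, 0.1, 0, 0, 0, 0],
    [0, 0, 0, 0, 0, 0],
    [0, 0, 0, 0, 0, 0]
  ]
}}

```text
clock: 88.6
eef_pos: [506.9, 385.2, 157.1]
tool_rot: [-1.57, 0.0, -1.206]
force: [0.6, -0.0, -7.6]
width: 18.8
```

{"method": "apply_moves", "body": {
  "targets": [
    [0, 0.05, 0, 0, 0, 0],
    [0, 0.05, 0, 0, 0, 0],
    [0, 0.04, 0, 0, 0, 0],
    [0, 0, 0, 0, 0, 0]
  ]
}}

```text
clock: 89.1
eef_pos: [506.4, 384.8, 150.7]
tool_rot: [-1.571, -0.0, -1.206]
force: [0.2, -1.1, -6.8]
width: 18.6
```

{"method": "apply_moves", "body": {
  "targets": [
    [0, 0.04, 0, 0, 0, 0],
    [0, 0.04, 0, 0, 0, 0],
    [0, 0.02, 0, 0, 0, 0],
    [0, 0, 0, 0, 0, 0]
  ]
}}

```text
clock: 89.6
eef_pos: [506.8, 385.1, 147.5]
tool_rot: [-1.57, 0.0, -1.206]
force: [-0.3, 0.5, -2.0]
width: 18.7
```

{"method": "apply_moves", "body": {
  "targets": [
    [0, 0.04, 0, 0, 0, 0],
    [0, 0.04, 0, 0, 0, 0],
    [0, 0, 0, 0, 0, 0]
  ]
}}

```text
clock: 89.98
eef_pos: [507.6, 385.3, 147.3]
tool_rot: [-1.568, 0.001, -1.206]
force: [-3.9, -3.3, 16.7]
width: 18.4
```

{"method": "apply_moves", "body": {
  "targets": [
    [0, -0.06, 0, 0, 0, 0],
    [0, 0, 0, 0, 0, 0]
  ]
}}

```text
clock: 90.22
eef_pos: [507.3, 385.2, 147.3]
tool_rot: [-1.569, 0.001, -1.206]
force: [-1.7, -1.0, 7.9]
width: 18.5
```

{"method": "apply_moves", "body": {
  "targets": [
    [0, 0, 0, 0, 0, 0],
    [0, 0, 0, 0, 0, 0],
    [0, 0, 0, 0, 0, 0],
    [0, 0, 0, 0, 0, 0],
    [0, -0.4, 0, 0, 0, 0],
    [0, -0.7, 0, 0, 0, 0],
    [0, -0.8, 0, 0, 0, 0],
    [0, -0.8, 0, 0, 0, 0],
    [0, -0.5, 0, 0, 0, 0],
    [0, 0, 0, 0, 0, 0]
  ],
  "jaw": 1
}}

```text
clock: 91.48
eef_pos: [507.7, 385.5, 276.9]
tool_rot: [-1.566, 0.002, -1.206]
force: [-0.2, -0.6, -0.4]
width: 85.3
```

```bash
python3 -c "
from h import *
b=snap('top','t12.png');a=snap('scene','s12.png');print(read_state()['clock'])
c=np.zeros((600,800,3),np.uint8)
c[:300,:400]=cv2.resize(a[130:220,200:320],(400,300),interpolation=cv2.INTER_CUBIC)[:,:,::-1];c[300:,:400]=cv2.resize(a[210:360,290:490],(400,300),interpolation=cv2.INTER_CUBIC)[:,:,::-1];c[:,400:]=cv2.resize(b[165:285,105:235],(400,600),interpolation=cv2.INTER_CUBIC)[:,:,::-1]
cv2.imwrite('pics/c16.png',c)"
```

```text
91.575
```

View pics/c16.png

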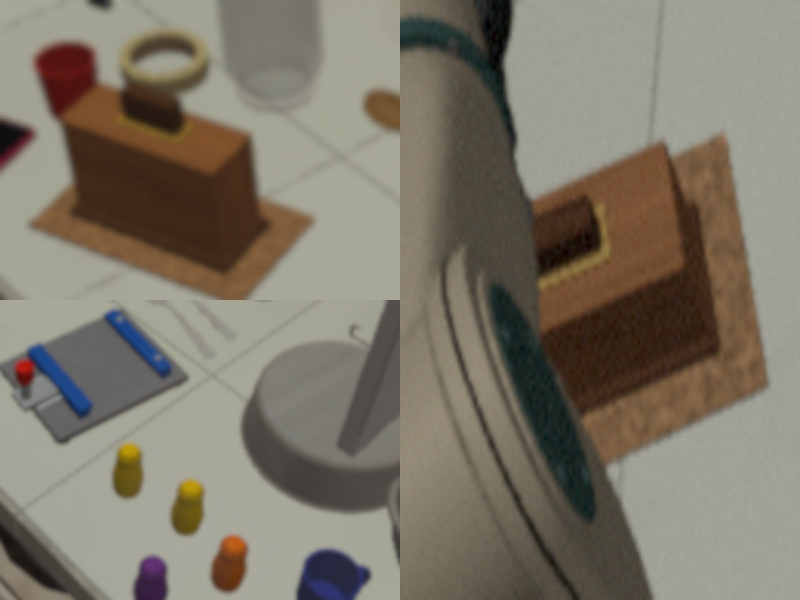

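The crop shows the closed box square on the mat, at about (165,170) in the scene part. The vice is empty and the cup and coloured shakers are untouched. Handing in.

```bash
python3 -c "
from h import *
print(finish_job())"
```

```text
the job is handed in; nothing more can be done
None
```

The job is handed in. The green spice jar and grey shaker, the only two listed jars present, are in the closed spice box, and the box is back on its cork mat. No verdict was reported, so this rests on my own checks.

**What I did**
1. Opened the partly closed jaw, carried the closed box into the vice, and closed the jaw until it was tight at about 45 mm of travel.
2. Drew the lid off and parked it on the cork mat. The jars went into the two end compartments, green at +y and grey at -y.
3. Pushed the lid home to about 43 N with no further movement, then opened the jaw. I slid the box out from under the fixed jaw's lip and carried it back to the mat at about 21° yaw. The clock read about 92 s of the allowed 210 s.

**Last checks**
- **Lid and base:** with the box on the mat, the tool's height was within 0.1 mm of what a fully shut lid predicts.
- **Position:** the tool let go within about 2 mm of the mat's measured middle. The final picture shows the box closed and square on the mat, with the vice empty and the cup and coloured shakers where they were.
- **Jars:** I saw both standing upright before the lid went on, but could not see them afterwards.
- **Disagreement:** the two cameras differed by 3–4 mm on some points, such as the base centre and the jar positions. That was within the fits, and nothing jammed. No check failed.

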